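# Hang the snap gauges on the rack and lock them in

## Robot

A 6-joint arm with a two-finger parallel gripper is mounted at the origin on the work surface. World frame = base frame: x ahead of the robot, y to its left, z up, the work surface at z = 0. Lengths are in m, angles in rad, forces in N, time in s.
With the tool pointing down it reaches from about 0.3 to 0.85 m from the base axis. Payload 5.4 kg.
Tool frame: the origin (TCP) lies at the very end of the fingers, on their centre line; the grasp point (between the pads) lies 19 mm behind it (manip.pinch_z is the distance from the TCP to the grasp point, in m); z points along the fingers, y is the line along which they close (so a half turn about z gives the same grasp; the last joint's range is limited). The gripper opens to 85 mm and grips with 20 to 120 N. Pads are 22 mm wide; open, the fingers measure 114 mm over their backs; the gripper's body (76 mm by 85 mm) begins 54 mm behind the grasp point. The pads swing forward as they close: fully open they stand 13 mm farther back than shut.
Start: joints at [0.967, 0.158, 1.597, -0, 1.386, -0.21], TCP at [0.221, 0.531, 0.231] pointing down, gripper open.
Joint ranges: [-2.91, 2.91], [-0.94, 2.29], [0.18, 2.7], [-1.29, 4.43], [0.17, 2.64], [-3, 3]. Speed limits (rad/s): [2.57, 2.57, 3.14, 3.14, 3.14, 3.14].

## Interface

Orientations are given as a unit quaternion [x, y, z, w].
In Python, from cell import manip gives the robot as it stands.
- The arm moves only by the shell command python3 -m pendant 'ROWS'. ROWS is JSON, a list of rows, each a list of 3 entries, a list of its own where there are three numbers: the opening, from 0 (shut) to 1 (fully open), then the shift along the tool's x, y, z in m, then the turn about the tool's z in degrees. A call has 1 to 5 rows; each row shifts and turns the commanded pose from where the row before left it, along the tool's axes as they then stand; what a row does not reach is not made up. A row lasts 1/10 s, in which the tool goes at most 50 mm and 8.59 degrees, less where a joint would pass 70% of its speed; a pose out of reach is approached as far as the arm can. A call is refused whole if a number of a shift passes 0.05 or a number of a turn 8.59, either way. A call with a gripper value outside its range is refused whole. The fingers move at their own pace and stop on an object; the grip force is fixed at half the most. Time passes only in rows, so rows that do not move let the fingers close. It gives the time, the measured TCP pose, the force, the opening and the grip force at its end, in the units of the state.
- manip.sense(): the state, without advancing time (a new reading comes with each control period).
- manip.snapshot(name): name is "side" or "top" or "wrist"; returns a dict with "pixels" (480x640x3 uint8, red, green, blue), "fovy" (degrees; the focal length in pixels is half the picture's height over the tangent of half this angle, whatever the lens; pixels are square), "cx", "cy" (the principal point, pixels), "R" (3x3) and "t" (3): a world point X has camera coordinates R X + t. Camera axes: x right, y down, z forward; pixel columns grow to the right and rows downward; lengths in m; the calibration is good to about 2 mm. A picture is of the moment at which its call begins. There is no depth.
- manip.hand_in(): hands the job in; it is judged then, once.
Trained networks look in a picture, given as the dict that the camera call returned (one of the last four; its "shot" number tells which), for a name from the list of things; names that differ only in an ending like _2 or _b are one class to them, and where a whole thing is asked for, a point or a joint stands for the part that bears it (a point fixed in the world has none). Each returns a list of dicts, best first, with "score" (0 to 1); they miss things now and then, are a little off and sometimes report something else, mostly with a low value. They report only what shows in the picture. A call takes as long as a camera call.
- manip.find_in(picture, label): "point" ([column, row] in pixels, amid what is visible of it).
- manip.spot_point(picture, label): "point" ([column, row] in pixels: a listed point, or the origin of a listed thing).
The state is a dict: "clock": time; "joint_positions": joint angles; "joint_velocities": joint speeds; "joint_efforts": joint torques, N m; "ee_pos": TCP position; "tcp_rot": TCP orientation; "contact_force": force on the tool from outside, world axes, zero at the start; "ft_torque": the same for the moment, N m; "grip_width": finger opening in m; "grasp_force": force on a finger pad.
Only numpy, scipy, OpenCV 4.12 (cv2) and the standard library are available. Lean on these libraries where they do the work, as an engineer would, in place of code of your own. Each camera call takes 0.05 s, during which the arm holds its last target. There are 200 camera calls.

## Task

Put the snap gauges away for the night: take the key from its block, unlock the rack and turn its locking bar fully open with the key, then hang every gauge that stands on the bench over the rod by its crook at its balance point, lowering and letting go gently so that each one hangs straight. Then turn the bar fully closed over them with the key and put the key back in its block, leaving the other things on the bench alone.

Things in the scene. Friction and masses are not known exactly. Their poses are not given: they have to be found in the camera images.
- g1: Small snap gauge, 0.4 kg, or absent: green horseshoe standing jaws down. Origin between its feet on the bench; z up, x through the thickness, y to the heavy head. Inside 64 mm wide, straight sides, flat crook at z=92 mm, feet 34 mm thick. Legs 26 mm wide; head on the +y leg reaches y=+100, other leg y=-58 mm. Centre of mass y=+13 mm, 43 mm below the crook.
- g1_bal (a point): Balance point: on the flat underside of the crossbar (crook), mid-thickness, straight above the centre of mass; axes as the gauge's. Hung with the rod here it hangs level; each mm off tilts it about 1.3 degrees. The crossbar's black grip, right above, is 24 mm thick in x, 60 mm long in y, 34 mm tall from the crook up: grip it across its thickness.
- g2: Large snap gauge, 0.5 kg, or absent: green horseshoe standing jaws down. Origin between its feet on the bench; z up, x through the thickness, y to the heavy head. Inside 80 mm wide, straight sides, flat crook at z=102 mm, feet 34 mm thick. Legs 26 mm wide; head on the +y leg reaches y=+108, other leg y=-66 mm. Centre of mass y=+13 mm, 47 mm below the crook.
- g2_bal (a point): Balance point: on the flat underside of the crossbar (crook), mid-thickness, straight above the centre of mass; axes as the gauge's. Hung with the rod here it hangs level; each mm off tilts it about 1.3 degrees. The crossbar's black grip, right above, is 24 mm thick in x, 76 mm long in y, 34 mm tall from the crook up: grip it across its thickness.
- g3: Small snap gauge, 0.4 kg, or absent: green horseshoe standing jaws down. Origin between its feet on the bench; z up, x through the thickness, y to the heavy head. Inside 64 mm wide, straight sides, flat crook at z=92 mm, feet 34 mm thick. Legs 26 mm wide; head on the +y leg reaches y=+100, other leg y=-58 mm. Centre of mass y=+13 mm, 43 mm below the crook.
- g3_bal (a point): Balance point: on the flat underside of the crossbar (crook), mid-thickness, straight above the centre of mass; axes as the gauge's. Hung with the rod here it hangs level; each mm off tilts it about 1.3 degrees. The crossbar's black grip, right above, is 24 mm thick in x, 60 mm long in y, 34 mm tall from the crook up: grip it across its thickness.
- g4: Large snap gauge, 0.5 kg, or absent: green horseshoe standing jaws down. Origin between its feet on the bench; z up, x through the thickness, y to the heavy head. Inside 80 mm wide, straight sides, flat crook at z=102 mm, feet 34 mm thick. Legs 26 mm wide; head on the +y leg reaches y=+108, other leg y=-66 mm. Centre of mass y=+13 mm, 47 mm below the crook.
- g4_bal (a point): Balance point: on the flat underside of the crossbar (crook), mid-thickness, straight above the centre of mass; axes as the gauge's. Hung with the rod here it hangs level; each mm off tilts it about 1.3 degrees. The crossbar's black grip, right above, is 24 mm thick in x, 76 mm long in y, 34 mm tall from the crook up: grip it across its thickness.
- rack: Gauge rack, fixed: foot plate 100 x 500 x 12 mm, two posts 400 mm apart, a level steel rod 12 mm in diameter between them along y. Origin under the foot plate's middle; x away from the robot, y to the robot's left, z up. The post at y=-200 mm carries the lock (to 242 mm height), the post at y=+200 mm a small fork (to 221 mm) for the bar's end.
- rail_mid (a point): Middle of the rod's axis, 140 mm above the bench; axes as the rack's. Gauges hang with the crook over the rod, legs on either side, their plane across the rod, side by side anywhere between the posts.
- bar (a joint): Angle of the locking bar, rad: a steel bar 16 mm wide, 205 to 217 mm above the bench, reaching 413 mm from the lock's axis. 0 = closed (a stop): along +y above the rod and the hung gauges, its end in the fork. Grows clockwise seen from above to 1.4 = fully open (a stop), pointing away from the robot. Fixed to the lock barrel, turned by the key (0.1 N m friction), stays where left.
- keyway (a point): Centre of the key slot's mouth in the top of the brass lock barrel (36 x 36 mm, top 242 mm above the bench), on the turning axis; turns with the bar. Slot 15.4 mm long along this x, 7.4 mm wide along y, 30 mm deep, 2 mm chamfer. With the bar closed its axes are as the rack's. Either way round the key fits.
- key: Key, 45 g, 78 mm tall, at first upright in the key block, blade down. Origin at the blade's tip, z up. Blade 14 mm (x) by 6 mm (y), 26 mm long, tip tapered; shoulder 22 x 10 mm, z=26 to 38; black bow 44 mm (x) by 10 mm (y), z=38 to 78: grip it across its thickness. Fully in, the shoulder sits on the slot's face, 26 mm deep. About 0.1 rad of play in the lock.
- block_slot (a point): Centre of the mouth of the slot in the top of the dark steel key block (70 x 70 x 40 mm, 0.9 kg, standing loose), 40 mm above the bench; its axes turn with the block, z up. Slot 17 mm long along this point's x, 9 mm wide along its y, 30 mm deep, with a 4 mm chamfer.
- w1: Steel weight with a knob, 38 mm in diameter, 62 mm tall, loose; bystander. Origin under its centre.
- w2: Steel weight with a knob, 38 mm in diameter, 62 mm tall, loose; bystander. Origin under its centre.
- w3: Steel weight with a knob, 48 mm in diameter, 78 mm tall, loose; bystander. Origin under its centre.
- hygro: White hygrometer, 30 x 105 x 90 mm, standing loose; bystander. Origin under its centre.
- tape: Black tape measure, 62 x 58 x 30 mm, lying loose; bystander. Origin under its centre.

How it is judged:
On the way, in this order (a step that is already met when the one before it is completed fails the run):
1. the key is fully in the lock, with the bar still closed (horizontal distance between key and keyway below 0.005 m and z of key in the frame of keyway between -0.035 and -0.019 m and value of joint bar below 0.3 rad), for 0.1 s.
2. the bar is turned fully open (beyond 1.15 rad) with the key in the lock (horizontal distance between key and keyway below 0.005 m and z of key in the frame of keyway between -0.035 and -0.019 m and value of joint bar above 1.15 rad), for 0.2 s.
3. every gauge present hangs straight on the rod, let go and at rest, with the bar still open (x of g1_bal in the frame of rail_mid between -0.02 and 0.02 m and y of g1_bal in the frame of rail_mid between -0.18 and 0.18 m and z of g1_bal in the frame of rail_mid between 0 and 0.015 m and angle between each of g1, g2, g3, g4's own z axis and vertical below 0.2 rad and linear speed of each of g1, g2, g3, g4 below 0.03 m/s and contact force between each of g1, g2, g3, g4 and the fingers below 0.3 N and x of g2_bal in the frame of rail_mid between -0.02 and 0.02 m and y of g2_bal in the frame of rail_mid between -0.18 and 0.18 m and z of g2_bal in the frame of rail_mid between 0 and 0.015 m and x of g3_bal in the frame of rail_mid between -0.02 and 0.02 m and y of g3_bal in the frame of rail_mid between -0.18 and 0.18 m and z of g3_bal in the frame of rail_mid between 0 and 0.015 m and x of g4_bal in the frame of rail_mid between -0.02 and 0.02 m and y of g4_bal in the frame of rail_mid between -0.18 and 0.18 m and z of g4_bal in the frame of rail_mid between 0 and 0.015 m and value of joint bar above 1.1 rad), for 0.3 s.
4. the bar is turned closed (below 0.15 rad) with the key in the lock (horizontal distance between key and keyway below 0.005 m and z of key in the frame of keyway between -0.035 and -0.019 m and value of joint bar below 0.15 rad), for 0.2 s.
At the end, for the whole second after the job is handed in: Every gauge present hangs at rest on the rod with its balance point within 20 mm of the rod, tilted less than 0.2 rad (11 degrees) and let go; the locking bar is closed (below 0.15 rad); the key stands in the block's slot, at least 19 mm deep, at rest (x of g1_bal in the frame of rail_mid between -0.02 and 0.02 m and y of g1_bal in the frame of rail_mid between -0.18 and 0.18 m and z of g1_bal in the frame of rail_mid between 0 and 0.015 m and angle between each of g1, g2, g3, g4's own z axis and vertical below 0.2 rad and linear speed of each of g1, g2, g3, g4, key below 0.03 m/s and contact force between each of g1, g2, g3, g4 and the fingers below 0.3 N and x of g2_bal in the frame of rail_mid between -0.02 and 0.02 m and y of g2_bal in the frame of rail_mid between -0.18 and 0.18 m and z of g2_bal in the frame of rail_mid between 0 and 0.015 m and x of g3_bal in the frame of rail_mid between -0.02 and 0.02 m and y of g3_bal in the frame of rail_mid between -0.18 and 0.18 m and z of g3_bal in the frame of rail_mid between 0 and 0.015 m and x of g4_bal in the frame of rail_mid between -0.02 and 0.02 m and y of g4_bal in the frame of rail_mid between -0.18 and 0.18 m and z of g4_bal in the frame of rail_mid between 0 and 0.015 m and value of joint bar below 0.15 rad and horizontal distance between key and block_slot below 0.008 m and z of key in the frame of block_slot between -0.035 and -0.019 m and angle between key's own z axis and vertical below 0.25 rad); the robot touches nothing.
It fails at once if a weight, the hygrometer or the tape measure moved by more than 40 mm (distance of any of w1, w2, w3, hygro, tape from where it was at the start of the episode above 0.04 m).
It fails at once if the locking bar or lock barrel pushed with the fingers instead of the key (over 10 N) (contact force between the fingers and bar above 10 N).
It fails at once if a gauge dropped or banged onto the rack (over 45 N) (contact force between any of g1, g2, g3, g4 and rack above 45 N).
Of g1, g2, g3, g4 only 2 to 4 are there at a start; the rules pass over those that are not, and their reading is None.
At some moment in a run one of keyblock may be knocked a few centimetres aside while the robot is not near it.
It also fails if it takes over 210 s, if anything falls off the work surface, if the arm or the gripper's body presses on something with over 40 N, if the wrist force passes 120 N, or if a joint passes its speed limit or range.

## Working session

There is one attempt and no reset: what is moved stays moved. The work goes in short steps, Python scripts to look and compute and a shell command to move; the robot and the scene stay as the last step left them, time stands still between calls to the robot, and variables do not carry over. Pictures are saved under pics/ and viewed, at most 14 in all, crops included, and the job is handed in when it is done.

```bash
mkdir -p pics; ls; cat > h.py <<'E'
import numpy as np, cv2
from cell import manip
def K(p):
    f=240/np.tan(np.radians(p['fovy'])/2); return f
def proj(p,X):
    c=np.array(p['R'])@np.array(X)+np.array(p['t']); f=K(p)
    return np.array([p['cx']+f*c[0]/c[2],p['cy']+f*c[1]/c[2]])
def ray(p,uv):
    f=K(p);R=np.array(p['R']);t=np.array(p['t'])
    d=R.T@np.array([(uv[0]-p['cx'])/f,(uv[1]-p['cy'])/f,1]); return -R.T@t,d
def atz(p,uv,z):
    o,d=ray(p,uv); return o+d*(z-o[2])/d[2]
def tri(pu):
    A=np.zeros((3,3));b=np.zeros(3)
    for p,uv in pu:
        o,d=ray(p,uv);d=d/np.linalg.norm(d);M=np.eye(3)-np.outer(d,d);A+=M;b+=M@o
    return np.linalg.solve(A,b)
def snap(n,f=None):
    p=manip.snapshot(n)
    if f: cv2.imwrite(f'pics/{f}.png',p['pixels'][:,:,::-1])
    return p
E
python3 - <<'E'
from h import *
np.set_printoptions(precision=3,suppress=True)
P={n:snap(n,n+'0') for n in('top','side')}
for n,p in P.items():
    print(n,p['fovy'],p['cx'],p['cy'],-np.array(p['R']).T@p['t'])
for l in 'g1 g2 g1_bal g2_bal rack rail_mid keyway key block_slot w1 w3 hygro tape bar'.split():
    for n in P:
        r=manip.spot_point(P[n],l) if l!='bar' else manip.find_in(P[n],l)
        print(l,n,[(np.round(q['point'],1).tolist(),round(q['score'],2)) for q in r[:5]])
s=manip.sense(); print(s['tcp_rot'],s['ee_pos'],s['clock'],s['grip_width'])
E
```

```text
pics
top 51.64672066354039 315.42749907619327 240.22407972126106 [0.399 0.001 1.435]
side 49.65397112569928 316.6580968097375 235.1133412906522 [ 0.121 -1.019  0.969]
g1 top [([396.3, 280.7], 0.84), ([275.7, 271.3], 0.7), ([208.0, 285.0], 0.66)]
g1 side [([275.9, 264.5], 0.84), ([240.9, 240.8], 0.63), ([314.3, 357.3], 0.58)]
g2 top [([396.3, 280.7], 0.84), ([275.7, 271.3], 0.7), ([208.0, 285.0], 0.66)]
g2 side [([275.9, 264.5], 0.84), ([240.9, 240.8], 0.63), ([314.3, 357.3], 0.58)]
g1_bal top [([402.8, 285.8], 0.63)]
g1_bal side [([310.3, 328.5], 0.74), ([267.2, 204.6], 0.38)]
g2_bal top [([272.2, 275.4], 0.89), ([387.3, 198.2], 0.3), ([153.9, 235.7], 0.17)]
g2_bal side [([265.5, 240.0], 0.9)]
rack top [([302.3, 218.9], 0.78), ([399.5, 281.6], 0.27), ([463.5, 249.2], 0.18)]
rack side [([335.8, 268.8], 0.56)]
rail_mid top [([308.8, 211.2], 0.96)]
rail_mid side [([333.0, 230.1], 0.71), ([393.5, 387.5], 0.67)]
keyway top [([384.2, 195.7], 0.86), ([401.1, 284.0], 0.37)]
keyway side [([376.7, 239.6], 0.8)]
key top [([463.4, 251.1], 0.53)]
key side [([392.9, 401.1], 0.53), ([233.3, 211.1], 0.21)]
block_slot top [([464.8, 250.2], 0.71)]
block_slot side [([391.9, 385.7], 0.85)]
w1 top [([305.9, 259.9], 0.67), ([374.1, 262.9], 0.6), ([245.5, 259.9], 0.48), ([304.5, 218.4], 0.39)]
w1 side [([296.8, 282.9], 0.72), ([311.6, 329.0], 0.35)]
w3 top [([305.9, 259.9], 0.67), ([374.1, 262.9], 0.6), ([245.5, 259.9], 0.48), ([304.5, 218.4], 0.39)]
w3 side [([296.8, 282.9], 0.72), ([311.6, 329.0], 0.35)]
hygro top [([154.5, 238.7], 0.96)]
hygro side [([265.3, 201.4], 0.59)]
tape top [([148.4, 280.6], 0.81)]
tape side [([233.8, 210.8], 0.5), ([298.6, 283.3], 0.15)]
bar top [([469.3, 247.9], 0.75), ([332.2, 201.4], 0.64), ([303.9, 217.6], 0.54)]
bar side [([302.7, 336.0], 0.73), ([359.8, 231.6], 0.7), ([231.4, 212.3], 0.59), ([347.4, 256.0], 0.18)]
[ 0.196  0.981 -0.     0.   ] [0.221 0.531 0.231] 1.5 0.08564669314984887
```

```bash
python3 -c "
from cell import manip
print(manip.pinch_z,[a for a in dir(manip) if a[0]!='_'])"
```

```text
0.0187 ['PlanningError', 'find_in', 'hand_in', 'pinch_z', 'sense', 'snapshot', 'spot_point']
```

View pics/top0.png

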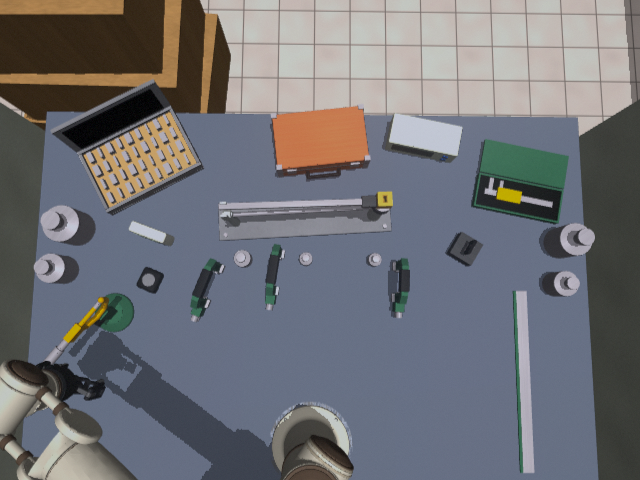

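View pics/side0.png

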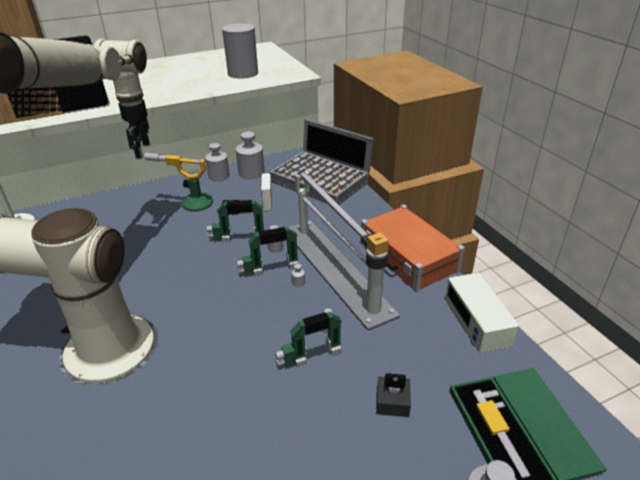

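Top view: three gauges at about (208,285), (274,275) and (402,287), with their heads towards the robot. The weights stand at (242,258), (306,258) and (375,259), and the key block at (465,249). The rack's lock is on the right at (384,198), and the bar is closed.

```bash
cat >> h.py <<'E'
def pose():
    s=manip.sense();x,y,z,w=s['tcp_rot']
    th=np.arctan2(2*(x*y+z*w),1-2*(y*y+z*z)); return np.array(s['ee_pos']),th
def go(T,yaw=None):
    """shift in the present tool axes (before turn), turn about tool z (deg), mod 180"""
    p,th=pose();d=np.array(T)-p;c,s=np.cos(th),np.sin(th)
    loc=np.array([c*d[0]+s*d[1],s*d[0]-c*d[1],-d[2]])
    turn=None
    if yaw is not None: turn=np.degrees(th-yaw); turn=(turn+90)%180-90
    print('shift mm',np.round(loc*1000,1),'turn',turn and round(turn,1),'j6',round(manip.sense()['joint_positions'][5],2),'th',round(np.degrees(th),1),'tcp',np.round(p,4))
E
python3 - <<'E'
from h import *
np.set_printoptions(precision=3,suppress=True)
P={n:snap(n) for n in('top','side')};t,s=P['top'],P['side']
print('block',tri([(t,(464.8,250.2)),(s,(391.9,385.7))]),'keyway',tri([(t,(384.2,195.7)),(s,(376.7,239.6))]))
print('rail',tri([(t,(308.8,211.2)),(s,(333,230.1))]))
print('keyway z',atz(t,(384.2,195.7),.242),'rail z',atz(t,(308.8,211.2),.14))
print('rack',atz(t,(302.3,218.9),0.0), 'corners',[atz(t,c,.012)[:2] for c in((219,240),(391,231))])
for c in((396.3,280.7),(275.7,271.3),(208,285)):print('g',atz(t,c,0))
print('bal',atz(t,(402.8,285.8),.095),atz(t,(272.2,275.4),.1))
for c in((208,263),(196,315),(277,249),(271,304),(403,262),(400,315)):print('ends',atz(t,c,.03)[:2])
for c in((242,258),(306,258),(375,259)):print('w',atz(t,c,.06)[:2])
go([.45,-.40,.28],None)
E
```

```text
block [ 0.544 -0.432  0.048] keyway [ 0.652 -0.176  0.235]
rail [0.626 0.01  0.151]
keyway z [ 0.655 -0.177  0.242] rail z [0.633 0.008 0.14 ]
rack [0.636 0.028 0.   ] corners [array([0.57 , 0.267]), array([ 0.601, -0.23 ])]
g [ 0.457 -0.246  0.   ]
g [0.482 0.103 0.   ]
g [0.44  0.297 0.   ]
bal [ 0.44  -0.247  0.095] [0.465 0.105 0.1  ]
ends [0.502 0.293]
ends [0.356 0.321]
ends [0.543 0.098]
ends [0.388 0.113]
ends [ 0.509 -0.26 ]
ends [ 0.36 -0.25]
w [0.514 0.193]
w [0.516 0.015]
w [ 0.515 -0.177]
shift mm [-569.  -771.7  -48.7] turn None j6 -0.21 th 157.4 tcp [0.221 0.531 0.231]
```

```bash
python3 -m pendant '[[1,[0,0,-0.04],-8],[1,[0,0,-0.04],-8],[1,[0,0,-0.03],-6.6]]' && python3 -m pendant '[[1,[-0.05,-0.02,0],0],[1,[-0.05,-0.05,0],0],[1,[-0.05,-0.05,0],0],[1,[-0.04,-0.05,0],0],[1,[0,-0.05,0],0]]' && python3 -m pendant '[[1,[0,-0.05,0],0],[1,[0,-0.05,0],0],[1,[0,-0.05,0],0],[1,[0,-0.05,0],0],[1,[0,-0.05,0],0]]'; python3 -m pendant '[[1,[0,-0.05,0],0],[1,[0,-0.05,0],0],[1,[0,-0.05,0],0],[1,[0,-0.05,0],0],[1,[0,-0.05,0],0]]'; python3 -m pendant '[[1,[0,-0.05,0],0],[1,[0,-0.05,0],0],[1,[-0.03,-0.05,0],0],[1,[-0.02,-0.05,0],0],[1,[0,-0.04,0],0]]' ; python3 - <<'E'
from h import *
p=snap('wrist','w1'); print(-np.array(p['R']).T@p['t'],p['R'],p['fovy'])
for l in('key','block_slot','keyway'):
  print(l,[(np.round(q['point'],1).tolist(),round(q['score'],2)) for q in manip.spot_point(p,l)])
go([.54,-.43,.2],np.pi)
E
```

```text
clock: 1.9
ee_pos: [0.2208, 0.5313, 0.3441]
tcp_rot: [-0.003, 1.0, 0.001, 0.001]
contact_force: [0.7, 0.9, 0.5]
grip_width: 0.0852
grasp_force: 0.0
clock: 2.4
ee_pos: [0.3718, 0.3509, 0.3405]
tcp_rot: [0.001, 1.0, -0.0, 0.0]
contact_force: [-0.2, -0.0, 0.7]
grip_width: 0.0854
grasp_force: 0.0
clock: 2.9
ee_pos: [0.3688, 0.1011, 0.3415]
tcp_rot: [-0.001, 1.0, -0.0, 0.001]
contact_force: [1.7, -0.7, -0.1]
grip_width: 0.0857
grasp_force: 0.0
clock: 3.4
ee_pos: [0.3689, -0.1494, 0.3416]
tcp_rot: [-0.0, 1.0, -0.0, 0.001]
contact_force: [1.4, 0.5, 0.0]
grip_width: 0.0855
grasp_force: 0.0
clock: 3.9
ee_pos: [0.4149, -0.3786, 0.3405]
tcp_rot: [-0.001, 1.0, 0.0, 0.0]
contact_force: [0.2, -0.7, 0.2]
grip_width: 0.0855
grasp_force: 0.0
[ 0.34570525 -0.37894772  0.48320193] [[-0.00171304  0.99999796  0.00107159]
 [ 0.96061982  0.00134782  0.27786281]
 [ 0.27786079  0.00150538 -0.96062017]] 71.33375783227643
key [([283.1, 291.1], 0.68)]
block_slot [([279.5, 301.1], 0.68)]
keyway []
shift mm [-126.3  -53.1  140.8] turn -0.0 j6 -2.53 th 180.0 tcp [ 0.4137 -0.3769  0.3408]
```

View pics/w1.png

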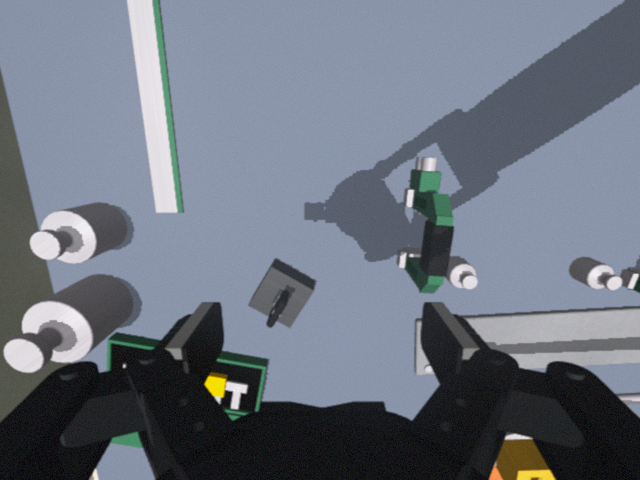

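Wrist view: the key block is at (281,293) with the key upright in it. Joint 6 is near its limit, so I turn the tool half round before going closer.

```bash
for i in 1 2 3 4; do python3 -m pendant '[[1,[0,0,0],8.5],[1,[0,0,0],8.5],[1,[0,0,0],8.5],[1,[0,0,0],8.5],[1,[0,0,0],8.5]]' | grep tcp_rot; done; python3 -m pendant '[[1,[0,0,0],8.5],[1,[0,0,0],1.5],[1,[0.05,0.02,0.03],0],[1,[0.05,0.02,0.03],0],[1,[0.04,0.014,0.02],0]]'; python3 - <<'E'
from h import *
p=snap('wrist','w2'); 
for l in('key','block_slot','keyway'):
  print(l,[(np.round(q['point'],1).tolist(),round(q['score'],2)) for q in manip.spot_point(p,l)])
r=manip.spot_point(p,'block_slot')
if r: print(atz(p,r[0]['point'],.04))
go([.54,-.43,.2],0)
E
```

```text
tcp_rot: [0.364, 0.931, -0.0, 0.0]
tcp_rot: [0.677, 0.736, 0.0, 0.001]
tcp_rot: [0.898, 0.441, 0.0, 0.0]
tcp_rot: [0.996, 0.085, 0.0, 0.0]
clock: 6.6
ee_pos: [0.5363, -0.4224, 0.2721]
tcp_rot: [1.0, 0.002, 0.0, 0.0]
contact_force: [-0.4, -0.3, 0.4]
grip_width: 0.0855
grasp_force: 0.0
key [([333.9, 201.9], 0.79)]
block_slot [([332.0, 208.6], 0.74)]
keyway []
[ 0.5458762  -0.43393905  0.04      ]
shift mm [ 4.9  7.7 73.6] turn 0.2 j6 0.72 th 0.2 tcp [ 0.5351 -0.4223  0.2736]
```

View pics/w2.png

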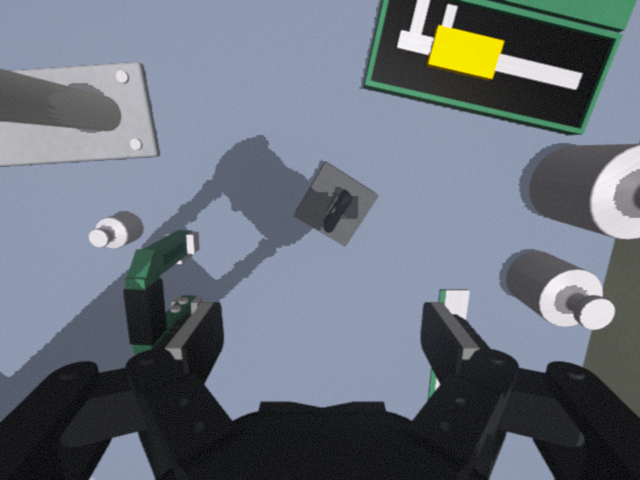

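The bow runs from (348,190) to (328,228). The block's corners are (327,161), (378,196), (346,246) and (294,212), so the key's yaw is about -33°.

```bash
python3 -m pendant '[[1,[0.008,0.012,0.02],0],[1,[0,0,0.02],8.3],[1,[0,0,0.02],8.3],[1,[0,0,0.02],8.3],[1,[0,0,0.01],8.3]]'; python3 -m pendant '[[1,[0,0,0],0]]' >/dev/null; python3 - <<'E'
from h import *
p=snap('wrist','w3'); 
for l,z in(('key',.014),('block_slot',.04)):
  for q in manip.spot_point(p,l): print(l,q['point'],q['score'],atz(p,q['point'],z))
img=p['pixels'].copy()
for z,yaw in((.04,-33),):
  for X in((.035,.035),(.035,-.035),(-.035,-.035),(-.035,.035)):
    c,s=np.cos(np.radians(yaw)),np.sin(np.radians(yaw))
    u=proj(p,[.546+c*X[0]-s*X[1],-.434+s*X[0]+c*X[1],z]);print(u);cv2.circle(img,tuple(int(v) for v in u),3,(255,0,0),-1)
cv2.imwrite('pics/w3b.png',img[:,:,::-1])
go([.546,-.434,.1],np.radians(-33))
E
```

```text
clock: 7.35
ee_pos: [0.5421, -0.4347, 0.1843]
tcp_rot: [0.958, -0.288, 0.001, 0.001]
contact_force: [-0.1, -0.0, -1.2]
grip_width: 0.0853
grasp_force: 0.0
key [320.0, 223.1] 0.61 [ 0.54804749 -0.43565856  0.014     ]
block_slot [321.8, 231.2] 0.74 [ 0.54557575 -0.43611004  0.04      ]
[278.26346363 192.14194757]
[360.46634831 191.9559588 ]
[358.1913054  269.50403898]
[281.19888635 269.65587129]
shift mm [ 1.3 -2.8 85.9] turn 0.0 j6 1.3 th -33.0 tcp [ 0.5433 -0.4356  0.1859]
```

View pics/w3b.png

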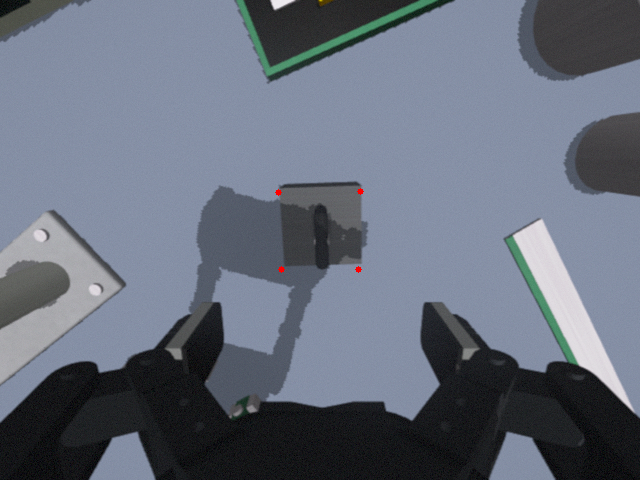

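```bash
python3 - <<'E'
from h import *
p=snap('wrist'); g=cv2.cvtColor(p['pixels'],cv2.COLOR_RGB2GRAY).astype(int)
hsv=cv2.cvtColor(p['pixels'],cv2.COLOR_RGB2HSV)
m=((hsv[...,1]<45)&(g>60)&(g<125)).astype(np.uint8); m[:160]=0;m[290:]=0;m[:,:265]=0;m[:,380:]=0
m=cv2.morphologyEx(m,cv2.MORPH_OPEN,np.ones((5,5)))
m=cv2.morphologyEx(m,cv2.MORPH_CLOSE,np.ones((21,21)))
n,l,st,c=cv2.connectedComponentsWithStats(m);i=1+st[1:,4].argmax();print(st[i])
cn=max(cv2.findContours((l==i).astype(np.uint8),0,1)[0],key=cv2.contourArea)
r=cv2.minAreaRect(cn);print(r,[hsv[y,x] for x,y in((300,220),(345,240),(350,200),(290,300))])
P=np.array([atz(p,q,.04)[:2] for q in cn[:,0,:]]);r=cv2.minAreaRect((P*1000).astype(np.float32));print(r)
go([.5475,-.437,.055],np.radians(-32))
E
```

```text
[ 279  188   83   78 3282]
((320.0, 226.5), (77.0, 82.0), 90.0) [array([114,  18,  69], dtype=uint8), array([107,  28,  64], dtype=uint8), array([107,  17, 106], dtype=uint8), array([106,  50, 113], dtype=uint8)]
((549.3877563476562, -438.21099853515625), (70.57072448730469, 70.32264709472656), 58.761375427246094)
shift mm [  4.1  -1.1 130.6] turn -1.0 j6 1.3 th -33.0 tcp [ 0.5435 -0.4356  0.1856]
```

```bash
python3 -m pendant '[[1,[0.006,-0.001,0.04],-1.5],[1,[0,0,0.04],0],[1,[0,0,0.03],0],[1,[0,0,0.02],0]]'; python3 -m pendant '[[0,[0,0,0],0],[0,[0,0,0],0],[0,[0,0,0],0],[0,[0,0,0],0],[0,[0,0,0],0]]';python3 -m pendant '[[0,[0,0,0],0],[0,[0,0,0],0],[0,[0,0,0],0],[0,[0,0,0],0]]'; python3 -c "
from h import *
go([.549,-.438,.055],np.radians(-31.5))"
```

```text
clock: 8.05
ee_pos: [0.548, -0.4367, 0.0509]
tcp_rot: [0.962, -0.272, -0.001, -0.0]
contact_force: [-0.3, 0.0, 0.8]
grip_width: 0.0856
grasp_force: 0.0
clock: 8.55
ee_pos: [0.5492, -0.438, 0.0542]
tcp_rot: [0.962, -0.273, 0.001, 0.001]
contact_force: [0.8, 0.4, 0.0]
grip_width: 0.012
grasp_force: 0.0
clock: 8.95
ee_pos: [0.5492, -0.4379, 0.0541]
tcp_rot: [0.962, -0.273, 0.001, 0.0]
contact_force: [-0.2, 1.4, 6.2]
grip_width: 0.0094
grasp_force: 58.6
shift mm [-0.1  0.2 -0.9] turn -0.2 j6 1.28 th -31.7 tcp [ 0.5492 -0.4379  0.0541]
```

```bash
python3 -m pendant '[[0,[0,0,-0.02],0],[0,[0,0,-0.03],0],[0,[0,0,-0.05],0],[0,[0,0,-0.05],-8],[0,[0,0,-0.05],-8]]'; python3 -m pendant '[[0,[0,0,-0.05],-8],[0,[0,0,-0.05],-8],[0,[0,0,0],-3.2],[0,[0.01,-0.05,0],0],[0,[0.01,-0.05,0],0]]' >/dev/null; python3 -m pendant '[[0,[0.01,-0.05,0],0],[0,[0.01,-0.05,0],0],[0,[0,-0.03,0],0],[0,[0,0,0],0],[0,[0,0,0],0]]'; python3 - <<'E'
from h import *
p=snap('wrist','w4'); 
for l,z in(('keyway',.242),('bar',.217),('rail_mid',.14),('key',.3)):
  for q in manip.spot_point(p,l) if l!='bar' else manip.find_in(p,l): print(l,q['point'],q['score'],atz(p,q['point'],z))
go([.646,-.185,.36],np.radians(3.6))
E
```

```text
clock: 9.45
ee_pos: [0.5482, -0.4369, 0.254]
tcp_rot: [0.991, -0.133, -0.0, -0.0]
contact_force: [0.5, -0.5, 0.4]
grip_width: 0.0096
grasp_force: 58.8
clock: 10.45
ee_pos: [0.5738, -0.2088, 0.3526]
tcp_rot: [1.0, 0.031, -0.0, 0.0]
contact_force: [0.5, -0.0, -1.8]
grip_width: 0.0093
grasp_force: 58.9
keyway [281.8, 145.6] 0.57 [ 0.64717399 -0.17539333  0.242     ]
bar [222.8, 141.4] 0.82 [ 0.64761911 -0.12570831  0.217     ]
rail_mid [99.1, 149.1] 0.8 [0.63287438 0.02204075 0.14      ]
key [321.6, 277.8] 0.94 [ 0.56935536 -0.20924052  0.3       ]
shift mm [ 73.8 -21.   -7.7] turn -0.2 j6 0.96 th 3.4 tcp [ 0.5736 -0.2104  0.3523]
```

View pics/w4.png

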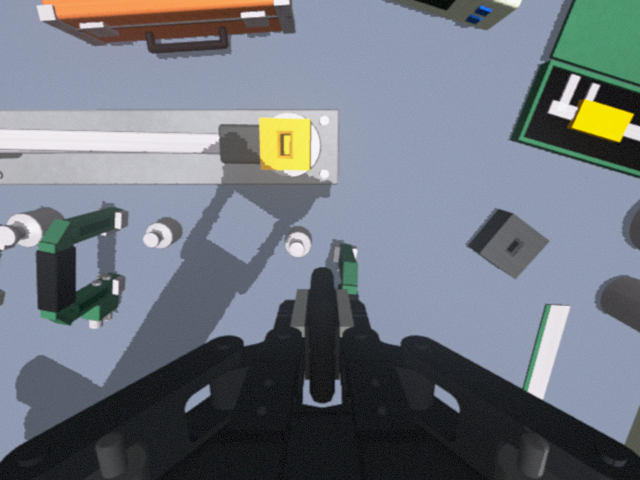

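The lock's yellow top spans about (260-311, 118-171), with the slot at (286,145). The key is gripped upright. I fit the lock's top face.

```bash
cat >> h.py <<'E'
def lockfit(p,z=.242,smin=200,vmin=200):
    hsv=cv2.cvtColor(p['pixels'],cv2.COLOR_RGB2HSV)
    m=((hsv[...,0]>18)&(hsv[...,0]<33)&(hsv[...,1]>smin)&(hsv[...,2]>vmin)).astype(np.uint8)
    m=cv2.morphologyEx(m,cv2.MORPH_CLOSE,np.ones((21,21)))
    m=cv2.morphologyEx(m,cv2.MORPH_OPEN,np.ones((5,5)))
    out=[]
    for cn in cv2.findContours(m,0,1)[0]:
        if cv2.contourArea(cn)<300: continue
        P=np.array([atz(p,q,z)[:2] for q in cn[:,0,:]])*1000
        out.append((cv2.boundingRect(cn),cv2.minAreaRect(P.astype(np.float32))))
    return out
E
python3 - <<'E'
from h import *
p=snap('wrist'); hsv=cv2.cvtColor(p['pixels'],cv2.COLOR_RGB2HSV)
print(hsv[110:180:6,270].tolist(),hsv[165,255:320:6].tolist())
for r in lockfit(p): print(r)
g=cv2.cvtColor(p['pixels'],cv2.COLOR_RGB2GRAY)[128:166,272:300:2]; print(g[::3])
E
```

```text
[[120, 4, 179], [18, 6, 207], [27, 170, 247], [28, 158, 248], [27, 167, 247], [28, 163, 247], [27, 167, 247], [27, 169, 247], [27, 169, 247], [27, 170, 246], [17, 36, 142], [0, 4, 123]] [[30, 6, 127], [20, 180, 183], [22, 178, 205], [28, 165, 248], [28, 170, 246], [28, 165, 247], [28, 164, 247], [28, 162, 248], [28, 162, 247], [171, 12, 216], [120, 1, 202]]
((573, 100, 67, 40), ((678.0681762695312, -406.0306396484375), (45.0872917175293, 20.36923599243164), 81.07701110839844))
[[222 219 221 223 221 222 220 222 222 224 222 224 223 225]
 [219 202 194 193 190 189 192 189 188 213 224 223 225 225]
 [221 208 184 116 103 122 130 130 160 213 225 225 225 225]
 [222 212 185 111  99 208 222 218 174 216 223 225 224 225]
 [221 209 185 119 102 205 223 222 178 213 224 225 224 224]
 [219 208 188 119  94 198 223 218 177 211 225 224 221 224]
 [219 211 184 120  94 205 223 218 176 210 224 225 222 223]
 [218 211 190 120  96 206 224 219 180 207 223 222 223 225]
 [219 216 187 118  97 191 218 221 181 210 221 223 224 223]
 [220 216 193 166 147 162 167 160 179 204 223 225 224 222]
 [219 217 217 217 212 211 209 206 205 213 223 223 224 225]
 [217 221 222 223 222 222 223 221 222 223 222 222 222 224]
 [220 221 223 222 220 220 221 220 222 221 224 224 223 224]]
```

```bash
python3 - <<'E'
from h import *
p=snap('wrist')
for r in lockfit(p,.242,130,238): print(r)
g=cv2.cvtColor(p['pixels'],cv2.COLOR_RGB2GRAY).astype(int);m=np.zeros_like(g,np.uint8);m[126:164,268:298]=(g[126:164,268:298]<214)
cn=max(cv2.findContours(cv2.morphologyEx(m,cv2.MORPH_CLOSE,np.ones((9,9))),0,1)[0],key=cv2.contourArea)
P=np.array([atz(p,q,.242)[:2] for q in cn[:,0,:]])*1000;print(cv2.boundingRect(cn),cv2.minAreaRect(P.astype(np.float32)))
go([0,0,0])
E
```

```text
((258, 118, 49, 52), ((648.1472778320312, -177.10116577148438), (35.16285705566406, 34.72507858276367), 2.735383987426758))
((574, 100, 66, 39), ((678.271240234375, -406.1395568847656), (44.093299865722656, 20.050195693969727), 81.08551788330078))
(274, 130, 17, 29) ((648.1653442382812, -177.10009765625), (19.52187728881836, 11.590325355529785), 1.9791157245635986)
shift mm [-559.9 -244.4  352.4] turn None j6 0.96 th 3.5 tcp [ 0.5737 -0.2101  0.3524]
```

```bash
python3 -m pendant '[[0,[0,0,0],1],[0,[0.04,-0.015,0],0],[0,[0.036,-0.0147,0],0],[0,[0,0,0.027],0],[0,[0,0,0.02],0]]'; python3 -m pendant '[[0,[0,0,0],0],[0,[0,0,0],0]]'; python3 - <<'E'
from h import *
p=snap('wrist','w5')
for l,z in(('keyway',.242),('key',.265)):
  for q in manip.spot_point(p,l): print(l,q['point'],q['score'],atz(p,q['point'],z))
go([.6482,-.1771,.256],np.radians(2.5))
E
```

```text
clock: 11.3
ee_pos: [0.6493, -0.1757, 0.3042]
tcp_rot: [1.0, 0.022, -0.0, -0.0]
contact_force: [1.0, 0.6, -1.2]
grip_width: 0.0096
grasp_force: 58.9
clock: 11.5
ee_pos: [0.6483, -0.1764, 0.3058]
tcp_rot: [1.0, 0.022, -0.0, -0.0]
contact_force: [0.1, 0.1, -0.1]
grip_width: 0.0092
grasp_force: 58.9
key [320.7, 277.2] 0.88 [ 0.64874637 -0.17588087  0.265     ]
key [321.5, 269.6] 0.64 [ 0.65348481 -0.17614166  0.265     ]
key [362.3, 332.9] 0.27 [ 0.61328262 -0.20306876  0.265     ]
shift mm [-0.7  0.3 51.9] turn 0.0 j6 1.08 th 2.5 tcp [ 0.6489 -0.1767  0.3079]
```

View pics/w5.png

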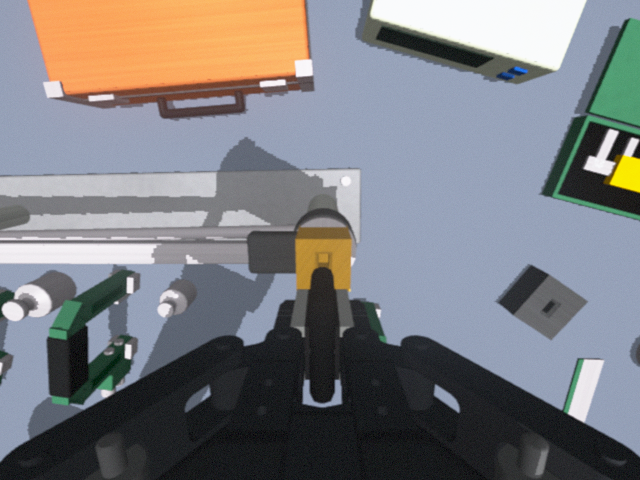

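```bash
python3 - <<'E'
from h import *
p=snap('wrist'); print(p['cx'])
g=cv2.cvtColor(p['pixels'],cv2.COLOR_RGB2HSV)
for r in(240,250,258,265):
  c=[x for x in range(270,380) if g[r,x,1]>140 and 15<g[r,x,0]<33]; print(r,c[0],c[-1],(atz(p,(c[0]-.5,r),.242)[:2]+atz(p,(c[-1]+.5,r),.242)[:2])/2)
v=g[...,2].astype(int)
for r in(275,285,295): print(r,[x for x in range(300,345) if v[r,x]<60][::50] ,[x for x in range(300,345) if v[r,x]<60][-1:])
print([ (r,v[r,323]) for r in range(225,282,3)],v[254:264:3,308:340:2])
E
```

```text
321.76147105992527
240 295 349 [ 0.66556152 -0.17639603]
250 295 349 [ 0.65885233 -0.17669451]
258 295 348 [ 0.65338797 -0.1766099 ]
265 295 348 [ 0.64855759 -0.17682282]
275 [312] [331]
285 [312] [332]
295 [308] [335]
[(225, np.int64(155)), (228, np.int64(130)), (231, np.int64(121)), (234, np.int64(118)), (237, np.int64(120)), (240, np.int64(178)), (243, np.int64(188)), (246, np.int64(187)), (249, np.int64(184)), (252, np.int64(161)), (255, np.int64(189)), (258, np.int64(188)), (261, np.int64(185)), (264, np.int64(116)), (267, np.int64(70)), (270, np.int64(45)), (273, np.int64(47)), (276, np.int64(45)), (279, np.int64(43))] [[189 181 184 169 159 169 181 181 188 177 145 159 182 189 188 189]
 [184 183 186 169 153 171 182 192 190 184 140 156 183 189 191 192]
 [182 189 187 165 152 175 190 191 187 182 148 160 185 191 189 185]
 [188 187 183 169 151 128 130 129 130 129 145 161 186 186 188 190]]
```

```bash
python3 -m pendant '[[0,[-0.0005,0,0.015],0],[0,[0,0,0.01],0],[0,[0,0,0.008],0],[0,[0,0,0],0]]'; python3 -m pendant '[[0,[0,0,0.007],0],[0,[0,0,0.006],0],[0,[0,0,0.004],0],[0,[0,0,0],0]]'; python3 -c "
from h import *
go([.6482,-.1771,.256],np.radians(2.5))"
```

```text
clock: 12.1
ee_pos: [0.6474, -0.1764, 0.2705]
tcp_rot: [1.0, 0.022, -0.001, -0.0]
contact_force: [1.0, -1.5, -1.7]
grip_width: 0.0093
grasp_force: 59.0
clock: 12.5
ee_pos: [0.6478, -0.1764, 0.2562]
tcp_rot: [1.0, 0.022, 0.0, 0.0]
contact_force: [-1.8, -1.2, 1.7]
grip_width: 0.0093
grasp_force: 59.3
shift mm [0.3 0.7 0.2] turn 0.0 j6 1.08 th 2.5 tcp [ 0.6478 -0.1764  0.2562]
```

```bash
python3 -m pendant '[[0,[0,0,0],8],[0,[0,0,0],8],[0,[0,0,0],8],[0,[0,0,0],8],[0,[0,0,0],8]]'|grep -v ee; python3 -m pendant '[[0,[0,0,0],8],[0,[0,0,0],8],[0,[0,0,0],8],[0,[0,0,0],8],[0,[0,0,0],8]]'; python3 -m pendant '[[0,[0,0,0],2.5],[0,[0,0,0],0],[0,[0,0,0],0]]'; python3 - <<'E'
from h import *
print(manip.sense()['ft_torque']);go([.6482,-.1771,.256],np.radians(-80))
p=snap('side','s1');t=snap('top','t1')
E
```

```text
clock: 13.0
tcp_rot: [0.946, -0.324, 0.0, 0.001]
contact_force: [-1.5, -4.7, 2.5]
grip_width: 0.0094
grasp_force: 59.4
clock: 13.5
ee_pos: [0.6473, -0.1779, 0.2562]
tcp_rot: [0.778, -0.628, 0.0, 0.002]
contact_force: [-2.7, -6.3, 3.0]
grip_width: 0.0092
grasp_force: 59.5
clock: 13.8
ee_pos: [0.6475, -0.1776, 0.2562]
tcp_rot: [0.766, -0.643, 0.001, 0.001]
contact_force: [-2.6, -4.2, 3.4]
grip_width: 0.0092
grasp_force: 59.6
[-0.84746832  0.60428258  0.02140962]
shift mm [-0.3 -0.8  0.2] turn 0.0 j6 2.52 th -80.0 tcp [ 0.6475 -0.1776  0.2562]
```

View pics/s1.png

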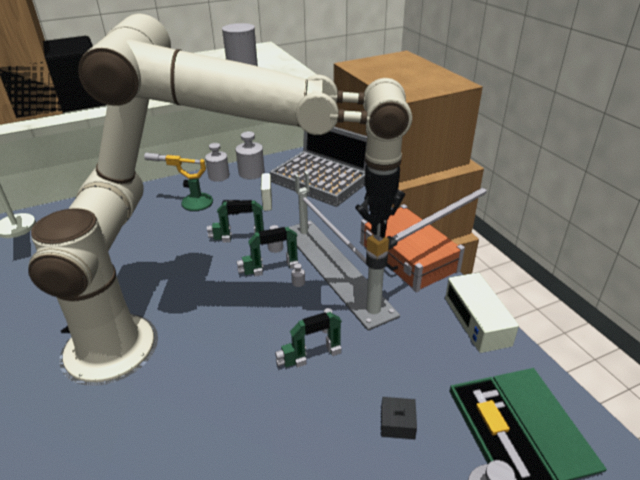

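The side view shows the bar pointing away from the robot with the key in the lock, so it is open. I release the key and go over the right-hand gauge.

```bash
python3 -m pendant '[[0.4,[0,0,0],0],[0.4,[0,0,0],0],[0.4,[0,0,0],0],[0.4,[0,0,-0.03],0],[0.4,[0,0,-0.03],0]]'; python3 -m pendant '[[0.7,[0,0,-0.04],-8],[0.7,[0,0,0],-8],[0.7,[0,0,0],-8],[0.7,[0,0,0],-8],[0.7,[0,0,0],-8]]' >/dev/null;  python3 -m pendant '[[0.7,[0,0,0],-8],[0.7,[0,0,0],-8],[0.7,[0,0,0],-8],[0.7,[0,0,0],-8],[0.7,[0,0,0],-8]]' >/dev/null; python3 -m pendant '[[1,[-0.05,0.025,0.01],0],[1,[-0.05,0.025,0.01],0],[1,[-0.05,0.025,0],0],[1,[-0.02,0,0],0],[1,[0,0,0],0]]'; python3 - <<'E'
from h import *
p=snap('wrist','w6')
for l,z in(('g1',0),('g1_bal',.092),('g2_bal',.102),('key',.22),('keyway',.242),('block_slot',.04)):
  for q in manip.spot_point(p,l): print(l,q['point'],q['score'],atz(p,q['point'],z))
go([.44,-.247,.2],0)
E
```

```text
clock: 14.4
ee_pos: [0.6473, -0.1754, 0.3147]
tcp_rot: [0.766, -0.642, -0.002, 0.0]
contact_force: [-0.1, -0.3, 0.7]
grip_width: 0.0342
grasp_force: 0.0
clock: 15.9
ee_pos: [0.4935, -0.243, 0.3384]
tcp_rot: [1.0, -0.001, 0.0, -0.0]
contact_force: [0.2, -1.4, 0.4]
grip_width: 0.0853
grasp_force: 0.0
g1 [325.0, 229.3] 0.65 [ 0.45478502 -0.24771373  0.        ]
g1_bal [323.9, 258.1] 0.58 [ 0.43977663 -0.24558366  0.092     ]
g2_bal [25.6, 239.2] 0.77 [0.4665469  0.10393695 0.102     ]
key [224.3, 25.9] 0.65 [ 0.64735302 -0.17671842  0.22      ]
keyway [214.7, 12.6] 0.76 [ 0.64759716 -0.1769684   0.242     ]
keyway [26.4, 239.6] 0.43 [ 0.50249317 -0.02481424  0.242     ]
block_slot [507.1, 181.1] 0.81 [ 0.52777706 -0.48359567  0.04      ]
shift mm [-56.    4.6 137.8] turn 0.1 j6 0.9 th 0.1 tcp [ 0.496  -0.2423  0.3378]
```

View pics/w6.png

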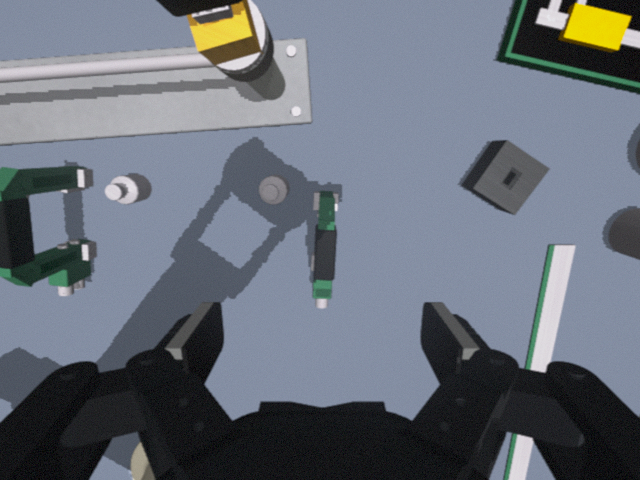

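The right gauge's black grip spans about rows 229-279 at column 325. The key stands in the lock, and the block has been knocked to (511,178). I fit the grips.

```bash
cat >> h.py <<'E'
def gripfit(p,box,ztop,vmax=45):
    """black grip's top face: returns px bbox and world minAreaRect (mm) of dark blob in box=(c0,c1,r0,r1)"""
    hsv=cv2.cvtColor(p['pixels'],cv2.COLOR_RGB2HSV);m=np.zeros(hsv.shape[:2],np.uint8)
    c0,c1,r0,r1=box;m[r0:r1,c0:c1]=((hsv[...,2]<vmax)&((hsv[...,1]<110)|(hsv[...,2]<22)))[r0:r1,c0:c1]
    m=cv2.morphologyEx(m,cv2.MORPH_OPEN,np.ones((5,5)))
    cn=max(cv2.findContours(m,0,1)[0],key=cv2.contourArea)
    P=np.array([atz(p,q,ztop)[:2] for q in cn[:,0,:]])*1000
    return cv2.boundingRect(cn),cv2.minAreaRect(P.astype(np.float32))
E
python3 - <<'E'
from h import *
p=snap('wrist'); hsv=cv2.cvtColor(p['pixels'],cv2.COLOR_RGB2HSV)
print([(r,hsv[r,327].tolist()) for r in range(186,312,4)]); print([(c,hsv[250,c].tolist()) for c in range(308,346,2)])
print(gripfit(p,(300,350,190,300),.126))
print(gripfit(p,(300,350,190,300),.092))
for r in (192,207,228,279,297): print(r,atz(p,(327,r),.126)[:2],atz(p,(327,r),.092)[:2])
E
```

```text
[(186, [110, 47, 108]), (190, [108, 53, 105]), (194, [78, 70, 66]), (198, [78, 89, 66]), (202, [78, 103, 82]), (206, [77, 93, 82]), (210, [76, 100, 84]), (214, [82, 100, 79]), (218, [77, 92, 86]), (222, [79, 83, 83]), (226, [74, 113, 129]), (230, [76, 113, 142]), (234, [96, 21, 60]), (238, [108, 20, 63]), (242, [120, 12, 63]), (246, [107, 27, 67]), (250, [114, 19, 66]), (254, [107, 28, 64]), (258, [94, 28, 64]), (262, [127, 36, 63]), (266, [115, 24, 65]), (270, [113, 31, 66]), (274, [109, 33, 62]), (278, [99, 27, 65]), (282, [77, 80, 92]), (286, [75, 115, 140]), (290, [74, 116, 138]), (294, [77, 99, 103]), (298, [76, 113, 111]), (302, [136, 17, 162]), (306, [120, 15, 155]), (310, [112, 48, 164])]
[(308, [110, 50, 108]), (310, [111, 43, 102]), (312, [107, 47, 108]), (314, [110, 46, 99]), (316, [107, 43, 53]), (318, [108, 20, 64]), (320, [111, 28, 64]), (322, [108, 39, 65]), (324, [125, 24, 63]), (326, [105, 27, 56]), (328, [116, 27, 65]), (330, [96, 20, 63]), (332, [101, 30, 69]), (334, [124, 29, 62]), (336, [112, 47, 98]), (338, [107, 51, 164]), (340, [108, 48, 160]), (342, [112, 45, 166]), (344, [108, 50, 168])]Traceback (most recent call last):
  File "<stdin>", line 4, in <module>
  File "h.py", line 48, in gripfit
    cn=max(cv2.findContours(m,0,1)[0],key=cv2.contourArea)
ValueError: max() iterable argument is empty
```

```bash
sed -i 's/vmax=45/vmax=72/; s/((hsv\[...,1\]<110)|(hsv\[...,2\]<22))/(hsv[...,1]<42)/' h.py
python3 - <<'E'
from h import *
p=snap('wrist')
print(gripfit(p,(300,350,190,300),.126))
print(gripfit(p,(300,350,190,300),.136))
for r in (202,224,232,281,294): print(r,atz(p,(327,r),.126)[:2],atz(p,(327,r),.092)[:2],atz(p,(327,r),.03)[:2])
for l in('g1','g1_bal'):
  for q in manip.spot_point(p,l)[:2]: print(l,q['point'],q['score'],atz(p,q['point'],0),atz(p,q['point'],.092))
E
```

```text
((317, 233, 19, 37), ((461.0973815917969, -247.04537963867188), (19.857181549072266, 41.58529281616211), 89.90829467773438))
((317, 233, 19, 37), ((464.0892333984375, -246.91477966308594), (19.296953201293945, 40.41204833984375), 89.90827941894531))
202 [ 0.51565971 -0.24781701] [ 0.51072134 -0.24833508] [ 0.50171608 -0.24927979]
224 [ 0.49184919 -0.24797528] [ 0.48462681 -0.24850854] [ 0.4714566  -0.24948093]
232 [ 0.48297085 -0.2480343 ] [ 0.47489683 -0.24857321] [ 0.46017362 -0.24955593]
281 [ 0.42585262 -0.24841398] [ 0.41229959 -0.24898931] [ 0.38758523 -0.25003845]
294 [ 0.40985911 -0.24852029] [ 0.39477191 -0.24910582] [ 0.36725997 -0.25017355]
g1 [324.5, 229.0] 0.56 [ 0.45757224 -0.24632295  0.        ] [ 0.47855353 -0.24557485  0.092     ]
g1_bal [321.3, 259.7] 0.66 [ 0.41006805 -0.24170698  0.        ] [ 0.44014584 -0.24184279  0.092     ]
```

```bash
sed -i 's/vmax=72/vmax=80/; s/<42)/<50)/;s/m=cv2.morphologyEx(m,cv2.MORPH_OPEN,np.ones((5,5)))\n    cn=max/&/' h.py
python3 - <<'E'
from h import *
p=snap('wrist')
print(gripfit(p,(300,350,190,300),.126))
print(gripfit(p,(0,60,190,275),.136))
hsv=cv2.cvtColor(p['pixels'],cv2.COLOR_RGB2HSV)
for r in range(234,281,6):
  m=[c for c in range(300,350) if hsv[r,c,2]<80 and hsv[r,c,1]<50]; print(r,m[0],m[-1],atz(p,((m[0]+m[-1])/2,r),.126)[:2])
go([.4415,-.2475,.097],0)
E
```

```text
((315, 232, 21, 49), ((454.59613037109375, -246.1466064453125), (22.14565658569336, 55.995906829833984), 89.78002166748047))
((0, 231, 9, 16), ((477.1536560058594, 95.68889617919922), (8.217347145080566, 18.135574340820312), 75.23019409179688))
234 316 336 [ 0.48034518 -0.24716705]
240 315 335 [ 0.47358017 -0.24610647]
246 315 335 [ 0.4667477  -0.24613658]
252 315 335 [ 0.45984461 -0.24616701]
258 315 334 [ 0.45286872 -0.24564123]
264 315 334 [ 0.44582106 -0.24566938]
270 315 333 [ 0.4386983  -0.24513547]
276 315 333 [ 0.43150149 -0.24516125]
shift mm [-53.9   4.8 240.9] turn 0.1 j6 0.9 th 0.1 tcp [ 0.4954 -0.2426  0.3379]
```

```bash
python3 -m pendant '[[1,[0,0,0.03],3],[1,[-0.04,0.006,0.05],0],[1,[-0.014,0,0.05],0],[1,[0,0,0.05],0],[1,[0,0,0.03],0]]' && python3 -m pendant '[[1,[0,0,0.03],0],[1,[0,0,0],0]]' && python3 -c "
from h import *
go([.4415,-.2457,.097],np.radians(-3))"
```

```text
clock: 17.0
ee_pos: [0.4484, -0.2436, 0.1371]
tcp_rot: [1.0, -0.026, -0.002, -0.002]
contact_force: [0.1, -0.6, -0.3]
grip_width: 0.0857
grasp_force: 0.0
clock: 17.2
ee_pos: [0.4477, -0.2426, 0.1067]
tcp_rot: [1.0, -0.026, -0.004, -0.003]
contact_force: [-0.5, 0.5, -0.2]
grip_width: 0.0851
grasp_force: 0.0
shift mm [-6.   3.4  9.7] turn 0.0 j6 0.89 th -3.0 tcp [ 0.4477 -0.2426  0.1067]
```

```bash
python3 -m pendant '[[1,[-0.006,0.003,0.005],0],[1,[0,0,0.004],0],[1,[0,0,0],0]]' && python3 -m pendant '[[0.15,[0,0,0],0],[0,[0,0,0],0],[0,[0,0,0],0],[0,[0,0,0],0],[0,[0,0,0],0]]' && python3 -m pendant '[[0,[0,0,0],0],[0,[0,0,0],0],[0,[0,0,0],0]]'; python3 -c "
from h import *
go([.4415,-.2457,.097],np.radians(-3))"
```

```text
clock: 17.5
ee_pos: [0.4448, -0.2485, 0.1032]
tcp_rot: [1.0, -0.026, 0.001, 0.001]
contact_force: [-0.8, 0.6, 1.7]
grip_width: 0.0859
grasp_force: 0.0
clock: 18.0
ee_pos: [0.4446, -0.2477, 0.1024]
tcp_rot: [1.0, -0.026, 0.0, -0.0]
contact_force: [0.7, 1.9, 2.9]
grip_width: 0.0226
grasp_force: 59.7
clock: 18.3
ee_pos: [0.4446, -0.2477, 0.1023]
tcp_rot: [1.0, -0.026, 0.0, 0.0]
contact_force: [0.6, 1.6, 4.0]
grip_width: 0.0231
grasp_force: 59.9
shift mm [-3.2 -1.9  5.3] turn 0.0 j6 0.88 th -3.0 tcp [ 0.4446 -0.2477  0.1023]
```

```bash
python3 -m pendant '[[0.5,[0,0,0],0],[0.5,[0,0,0],0],[0.5,[-0.003,0,0.005],0],[0.5,[0,0,0],0],[0.5,[0,0,0],0]]'; python3 -c "
from h import *
go([.4415,-.2467,.097],np.radians(-3))"; python3 -m pendant '[[0,[0,0,0],0],[0,[0,0,0],0],[0,[0,0,0],0],[0,[0,0,0],0],[0,[0,0,0],0]]'; python3 -c "
from h import *
go([.4415,-.2467,.097],np.radians(-3))"
```

```text
clock: 18.8
ee_pos: [0.4409, -0.2474, 0.0965]
tcp_rot: [1.0, -0.026, -0.0, -0.0]
contact_force: [0.5, 0.2, -0.3]
grip_width: 0.0427
grasp_force: 0.0
shift mm [ 0.6 -0.7 -0.5] turn 0.0 j6 0.87 th -3.0 tcp [ 0.4409 -0.2474  0.0965]
clock: 19.3
ee_pos: [0.4414, -0.2475, 0.0971]
tcp_rot: [1.0, -0.026, 0.0, -0.0]
contact_force: [-0.1, 0.8, 3.0]
grip_width: 0.0229
grasp_force: 59.6
shift mm [ 0.1 -0.8  0.1] turn 0.0 j6 0.87 th -3.0 tcp [ 0.4414 -0.2475  0.0971]
```

```bash
python3 -m pendant '[[0,[0,0,-0.02],0],[0,[0,0,-0.04],0],[0,[0,0,-0.04],0],[0,[0,0,-0.04],0],[0,[0,0,-0.04],0]]' && python3 -m pendant '[[0,[0,0,0],-6],[0,[0.03,-0.04,0],0],[0,[0.03,-0.04,0],0],[0,[0.03,-0.04,0],0],[0,[0,-0.03,0],0]]' && python3 -m pendant '[[0,[0,0,0],0],[0,[0,0,0],0]]' >/dev/null; python3 - <<'E'
from h import *
p=snap('wrist','w7');t=snap('top','t2')
for n,q in(('w',p),('t',t)): print(n,[(r['point'],r['score'],atz(q,r['point'],.14)[:2]) for r in manip.spot_point(q,'rail_mid')],[(r['point'],r['score']) for r in manip.find_in(q,'rack')])
s=manip.sense();print(s['contact_force'],s['ft_torque']);go([0,0,0],0)
E
```

```text
clock: 19.8
ee_pos: [0.4407, -0.2472, 0.2775]
tcp_rot: [1.0, -0.026, -0.001, -0.0]
contact_force: [0.7, -0.5, -2.5]
grip_width: 0.0229
grasp_force: 59.7
clock: 20.3
ee_pos: [0.5247, -0.0904, 0.2756]
tcp_rot: [1.0, 0.028, -0.0, -0.001]
contact_force: [-0.9, -0.2, -3.4]
grip_width: 0.0234
grasp_force: 60.3
w [([180.4, 87.3], 0.67, array([0.63479708, 0.02119072]))] [([265.8, 96.8], 0.6), ([321.8, 275.7], 0.29)]
t [([271.6, 274.2], 0.64, array([0.46587902, 0.10373107])), ([305.0, 208.6], 0.63, array([0.64029573, 0.01859967]))] [([148.8, 282.8], 0.74), ([293.1, 214.8], 0.64)]
[ 0.0988218  -0.20545235 -4.00023997] [-0.07504344 -0.03397968  0.01333642]
shift mm [-517.5 -120.7  276.9] turn 2.9 j6 1.11 th 2.9 tcp [ 0.523  -0.094   0.2769]
```

View pics/w7.png

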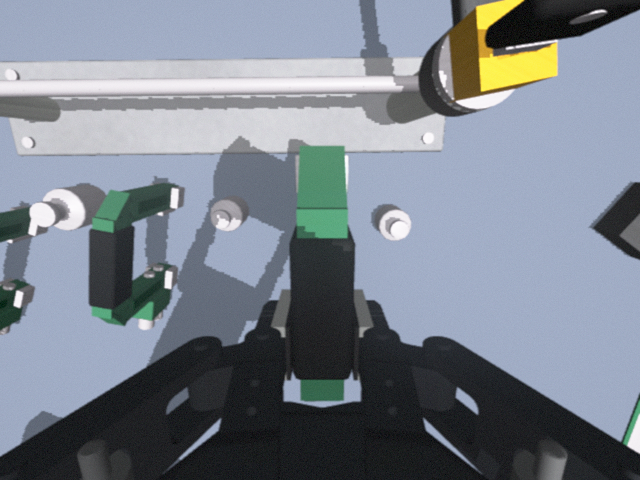

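View pics/t2.png

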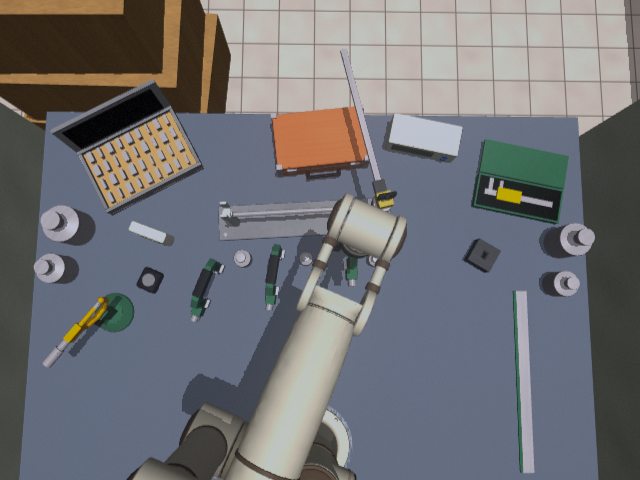

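The wrist view shows the rod running from about (0,88) to (400,84), with the gauge hanging level and gripped square. The top view confirms the bar is open. I fit the rod line.

```bash
python3 - <<'E'
from h import *
p=snap('wrist');g=cv2.cvtColor(p['pixels'],cv2.COLOR_RGB2GRAY).astype(int)
print(g[66:110:2,120].tolist(),g[66:110:2,320].tolist())
gr=np.diff(cv2.GaussianBlur(p['pixels'][...,1],(9,1),0).astype(int),axis=0)
A=[]
for c in range(60,380,10):
  # upper edge: plate/rod ; lower edge strongest drop
  up=70+np.argmax(gr[70:86,c]); lo=84+np.argmin(gr[84:104,c]); A.append((c,up,lo))
A=np.array(A);print(A[::4].tolist())
for k in(1,2):
  f=np.polyfit(A[:,0],A[:,k],1);print(f, np.std(A[:,k]-np.polyval(f,A[:,0])))
f1=np.polyfit(A[:,0],np.median(A[:,1:],axis=1),1)
a,b=[atz(p,(c,np.polyval(f1,c)+.5),.14) for c in(60,380)];print(a,b,np.degrees(np.arctan2(a[0]-b[0],a[1]-b[1])))
E
```

```text
[205, 204, 208, 206, 210, 207, 210, 188, 225, 237, 239, 237, 232, 221, 189, 139, 194, 187, 135, 133, 132, 137] [218, 214, 213, 213, 212, 208, 208, 234, 242, 250, 245, 231, 211, 169, 142, 216, 152, 134, 134, 137, 137, 155]
[[60, 81, 100], [100, 81, 99], [140, 80, 99], [180, 79, 98], [220, 79, 98], [260, 78, 97], [300, 78, 92], [340, 77, 96]]
[-1.48277126e-02  8.21567082e+01] 0.30570883270833826
[-2.12243402e-02  1.01625733e+02] 1.3805124770944628
[0.6281415  0.11242318 0.14      ] [ 0.64489717 -0.13235616  0.14      ] -3.9159096789905186
```

```bash
python3 - <<'E'
from h import *
p=snap('wrist')
for off in(6.2,7.4):
  a,b=[atz(p,(c,82.65-.01483*c+off),.14) for c in(60,380)];print(a,b,np.degrees(np.arctan2(b[0]-a[0],a[1]-b[1])))
u=(b-a)/np.linalg.norm(b-a)
for P in([.6482,-.1771,.14],): # lock offset from rod line
  d=np.array(P)-a;print('lock off',np.cross(u,d)[2],'lock station',d@u)
for y in(-.083,.035,.147):
  k=(y-a[1])/u[1];X=a+k*u;print('rod at',X)
go([0,0,0],0)
E
```

```text
[0.63053072 0.112256   0.14      ] [ 0.64658222 -0.1320261   0.14      ] 3.7594343773236862
[0.62968102 0.11239347 0.14      ] [ 0.64575027 -0.13210965  0.14      ] 3.7601891888648353
lock off -0.000506037192230073 lock station 0.29008476031703406
rod at [ 0.64252268 -0.083       0.14      ]
rod at [0.63476748 0.035      0.14      ]
rod at [0.62740661 0.147      0.14      ]
shift mm [-517.5 -120.7  277. ] turn 3.0 j6 1.11 th 3.0 tcp [ 0.5231 -0.0937  0.277 ]
```

```bash
python3 -m pendant '[[0,[0,0,0],-0.8],[0,[0.04,-0.004,0],0],[0,[0.04,0,0],0],[0,[0.04,0,0],0],[0,[0,0,0],0]]' && python3 -m pendant '[[0,[0,0,0],0],[0,[0,0,0],0]]'; python3 -c "
from h import *
go([.6427,-.082,.155],np.radians(3.76))"
```

```text
clock: 21.4
ee_pos: [0.6456, -0.0807, 0.2738]
tcp_rot: [0.999, 0.034, -0.001, -0.001]
contact_force: [-1.6, -0.1, -4.9]
grip_width: 0.0231
grasp_force: 60.5
clock: 21.6
ee_pos: [0.6421, -0.0811, 0.2773]
tcp_rot: [0.999, 0.034, -0.0, 0.0]
contact_force: [-0.5, -0.3, -2.8]
grip_width: 0.0231
grasp_force: 60.5
shift mm [  0.5   0.9 122.3] turn 0.1 j6 1.19 th 3.8 tcp [ 0.6421 -0.0811  0.2773]
```

```bash
python3 -m pendant '[[0,[0,0,0.03],0],[0,[0,0,0.04],0],[0,[0,0,0.03],0],[0,[0,0,0.012],0],[0,[0,0,0.004],0]]' && python3 -m pendant '[[0,[0,0,0.003],0],[0,[0,0,0.003],0],[0,[0,0,0.002],0],[0,[0,0,0.001],0],[0,[0,0,0],0]]' ; python3 -c "
from h import *
go([.6427,-.082,.151],np.radians(3.76))"
```

```text
clock: 22.1
ee_pos: [0.6415, -0.081, 0.1604]
tcp_rot: [0.999, 0.033, -0.001, -0.0]
contact_force: [-0.4, -0.3, -4.0]
grip_width: 0.023
grasp_force: 60.4
clock: 22.6
ee_pos: [0.6429, -0.081, 0.1523]
tcp_rot: [0.999, 0.033, 0.0, 0.0]
contact_force: [0.7, 0.2, -4.6]
grip_width: 0.023
grasp_force: 60.4
shift mm [-0.2  0.9  1.3] turn 0.1 j6 1.19 th 3.8 tcp [ 0.6429 -0.081   0.1523]
```

```bash
python3 -m pendant '[[0,[0,0,0.001],0],[0,[0,0,0],0]]' |grep -E "ee|con"; python3 -m pendant '[[0,[0,0,0.001],0],[0,[0,0,0],0]]' |grep -E "ee|con"
```

```text
ee_pos: [0.6429, -0.0811, 0.1512]
contact_force: [0.8, 0.6, -3.9]
ee_pos: [0.643, -0.0811, 0.1511]
contact_force: [-2.4, 0.2, 3.4]
```

```bash
python3 -m pendant '[[0.32,[0,0,0],0],[0.4,[0,0,0],0],[0.45,[0,0,0],0],[0.45,[0,0,0],0],[0.45,[0,0,-0.01],0]]'; python3 -m pendant '[[0.45,[0,0,-0.03],0],[0.45,[0,0,-0.04],0],[0.45,[0,0,-0.05],0],[0.45,[-0.05,-0.05,-0.05],0],[0.7,[-0.05,-0.05,0],0]]'; python3 - <<'E'
from h import *
p=snap('side','s2');cv2.imwrite('pics/s2c.png',cv2.resize(p['pixels'][150:380,180:480,::-1],None,fx=2.4,fy=2.4,interpolation=2))
p=snap('wrist','w8')
for l,z in (('g1_bal',.146),('g2_bal',.102),('g2',0)):
 for q in manip.spot_point(p,l): print(l,q['point'],q['score'],atz(p,q['point'],z))
go([.50,.105,.33],0)
E
```

```text
clock: 23.5
ee_pos: [0.6416, -0.0807, 0.1586]
tcp_rot: [0.999, 0.033, -0.002, -0.001]
contact_force: [0.3, 0.2, -0.6]
grip_width: 0.0382
grasp_force: 0.0
clock: 24.0
ee_pos: [0.5767, -0.0222, 0.3159]
tcp_rot: [0.999, 0.032, 0.006, 0.002]
contact_force: [0.4, 0.3, 0.3]
grip_width: 0.0517
grasp_force: 0.0
g1_bal [401.0, 154.6] 0.58 [ 0.64192978 -0.08035468  0.146     ]
g2_bal [212.5, 298.8] 0.94 [0.46891403 0.10344605 0.102     ]
g2 [234.5, 260.9] 0.93 [0.48075337 0.10415188 0.        ]
g2 [108.9, 276.4] 0.92 [0.44396192 0.2861357  0.        ]
g2 [385.1, 143.0] 0.77 [ 0.65576208 -0.0906921   0.        ]
shift mm [ -65.9 -131.1  -20.5] turn 3.8 j6 1.26 th 3.8 tcp [ 0.5746 -0.0214  0.3095]
```

View pics/s2c.png

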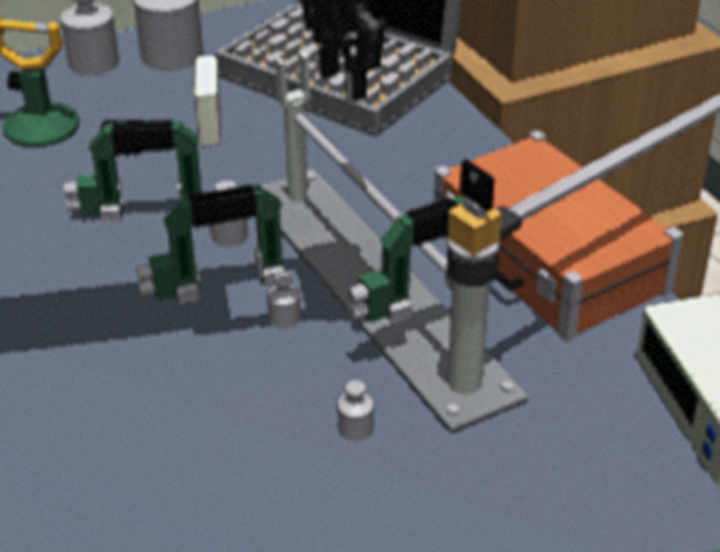

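The crop shows the first gauge hanging on the rod, level as far as I can tell, with the key standing in the lock. Next is the middle gauge.

```bash
python3 -m pendant '[[1,[-0.03,-0.045,-0.01],0],[1,[-0.03,-0.045,-0.01],0],[1,[-0.006,-0.041,0],0],[1,[0,0,0],8],[1,[0,0,0],0]]' && python3 -m pendant '[[1,[0,0,0],0],[1,[0,0,0],0]]'; cat >> h.py <<'E'
def edges(p,c0,c1,rows,z):
    hsv=cv2.cvtColor(p['pixels'],cv2.COLOR_RGB2HSV)
    for r in rows:
        m=[c for c in range(c0,c1) if hsv[r,c,2]<80 and hsv[r,c,1]<50]
        if m: print(r,m[0],m[-1],atz(p,((m[0]+m[-1])/2,r),z)[:2])
E
python3 - <<'E'
from h import *
p=snap('wrist','w9')
for l,z in (('g2_bal',.102),('g2',0)):
 for q in manip.spot_point(p,l)[:2]: print(l,q['point'],q['score'],atz(p,q['point'],z))
c,r=[int(v) for v in manip.spot_point(p,'g2_bal')[0]['point']]
b=(c-45,c+45,r-80,r+60)
for z in(.126,.136): print(gripfit(p,b,z))
edges(p,c-40,c+40,range(r-50,r+50,8),.136)
go([.467,.104,.107],0)
E
```

```text
clock: 24.75
ee_pos: [0.5065, 0.0975, 0.3275]
tcp_rot: [0.999, -0.036, 0.0, 0.0]
contact_force: [0.4, -0.7, 0.3]
grip_width: 0.0855
grasp_force: 0.0
clock: 24.95
ee_pos: [0.5063, 0.0962, 0.3269]
tcp_rot: [0.999, -0.036, -0.0, 0.0]
contact_force: [-0.5, -0.2, -0.3]
grip_width: 0.085
grasp_force: 0.0
g2_bal [317.4, 252.9] 0.67 [0.46608103 0.10419994 0.102     ]
g2 [374.5, 191.5] 0.68 [0.51868082 0.02173697 0.        ]
g2 [196.8, 259.0] 0.59 [0.43852709 0.28606848 0.        ]
((321, 267, 5, 5), ((454.63800048828125, 98.63569641113281), (4.363511562347412, 4.617275714874268), 85.8979721069336))
((321, 267, 5, 5), ((458.2128601074219, 98.41478729248047), (4.236498832702637, 4.482886791229248), 85.8980941772461))
210 309 309 [0.52194413 0.10801411]
218 308 329 [0.51312126 0.09909413]
226 306 328 [0.50498191 0.1012336 ]
234 306 328 [0.49662184 0.10186728]
242 307 327 [0.48814746 0.10250962]
250 305 326 [0.47966802 0.10471681]
258 305 326 [0.47095861 0.10538781]
266 305 325 [0.46216533 0.10659409]
274 304 324 [0.4532864  0.10834694]
282 317 323 [0.44374631 0.10265764]
shift mm [-39.3  -4.5 219.9] turn -4.2 j6 1.6 th -4.2 tcp [0.5059 0.0967 0.3269]
```

View pics/w9.png

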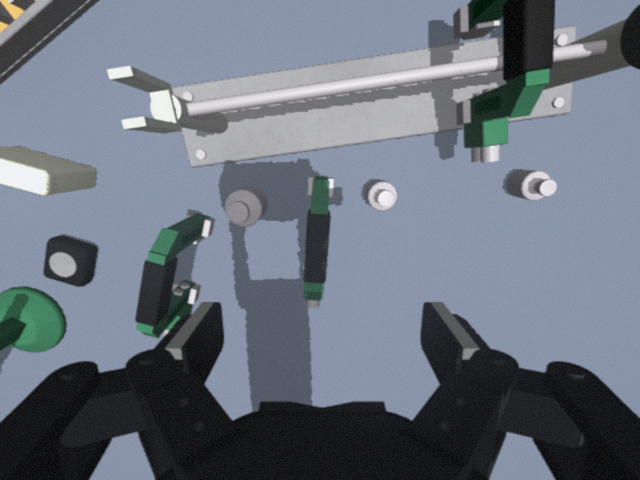

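Large gauge: the grip spans rows 211-283 near column 317, about 76 mm, with yaw about -8°. The first gauge hangs at the upper right.

```bash
python3 -m pendant '[[1,[0,0,0],3.8],[1,[-0.02,-0.003,0.04],0],[1,[-0.018,0,0.04],0],[1,[0,0,0.04],0],[1,[0,0,0.04],0]]' && python3 -m pendant '[[1,[0,0,0.035],0],[1,[0,0,0.015],0],[1,[0,0,0],0],[1,[0,0,0],0]]' && python3 -c "
from h import *
go([.469,.105,.107],np.radians(-8))"
```

```text
clock: 25.65
ee_pos: [0.4682, 0.1054, 0.1659]
tcp_rot: [0.998, -0.069, 0.001, -0.0]
contact_force: [0.4, 0.3, -0.5]
grip_width: 0.0856
grasp_force: 0.0
clock: 26.05
ee_pos: [0.469, 0.1053, 0.1177]
tcp_rot: [0.998, -0.069, 0.0, -0.0]
contact_force: [0.5, 0.4, -0.0]
grip_width: 0.0854
grasp_force: 0.0
shift mm [ 0.1  0.3 10.7] turn 0.0 j6 1.68 th -8.0 tcp [0.469  0.1053 0.1177]
```

```bash
python3 -m pendant '[[0.6,[0,0,0.0107],0],[0.5,[0,0,0],0],[0,[0,0,0],0],[0,[0,0,0],0],[0,[0,0,0],0]]' && python3 -m pendant '[[0,[0,0,0],0],[0,[0,0,0],0],[0,[0,0,0],0],[0,[0,0,0],0]]' && python3 -c "
from h import *
go([.469,.105,.107],np.radians(-8))"
```

```text
clock: 26.55
ee_pos: [0.469, 0.1055, 0.107]
tcp_rot: [0.998, -0.069, 0.001, 0.0]
contact_force: [-1.2, -0.1, 2.5]
grip_width: 0.0231
grasp_force: 59.7
clock: 26.95
ee_pos: [0.4691, 0.1055, 0.107]
tcp_rot: [0.998, -0.069, 0.001, 0.0]
contact_force: [0.1, -0.6, 6.0]
grip_width: 0.0229
grasp_force: 60.0
shift mm [0.  0.5 0. ] turn 0.0 j6 1.68 th -8.0 tcp [0.4691 0.1055 0.107 ]
```

```bash
python3 -m pendant '[[0,[0,0,-0.02],0],[0,[0,0,-0.04],0],[0,[0,0,-0.04],0],[0,[0,0,-0.04],0],[0,[0,0,-0.035],-3.8]]' && python3 -m pendant '[[0,[0,0,0],-8],[0,[0.04,0.02,0],0],[0,[0.04,0.02,0],0],[0,[0.04,0.02,0],0],[0,[0.03,0.02,0],0]]' && python3 -m pendant '[[0,[0,0,0],0],[0,[0,0,0],0],[0,[0,0,0],0]]'; python3 -c "
from h import *
go([.6349,.0325,.161],np.radians(3.76))"
```

```text
clock: 27.45
ee_pos: [0.4675, 0.1056, 0.2817]
tcp_rot: [0.999, -0.036, -0.001, -0.0]
contact_force: [0.8, 0.2, -4.4]
grip_width: 0.023
grasp_force: 59.8
clock: 27.95
ee_pos: [0.6242, 0.0351, 0.2785]
tcp_rot: [0.999, 0.033, -0.002, -0.0]
contact_force: [0.7, 0.7, -4.4]
grip_width: 0.0232
grasp_force: 60.1
clock: 28.25
ee_pos: [0.6223, 0.0364, 0.2801]
tcp_rot: [0.999, 0.034, -0.001, -0.0]
contact_force: [0.7, -0.8, -4.2]
grip_width: 0.0231
grasp_force: 60.2
shift mm [ 12.3   4.7 119.1] turn 0.1 j6 1.37 th 3.9 tcp [0.6223 0.0364 0.2801]
```

```bash
python3 -m pendant '[[0,[0.0123,0.0047,0],0],[0,[0,0,0.03],0],[0,[0,0,0.04],0],[0,[0,0,0.03],0],[0,[0,0,0.015],0]]' && python3 -m pendant '[[0,[0,0,0.004],0],[0,[0,0,0.003],0],[0,[0,0,0.002],0],[0,[0,0,0.002],0],[0,[0,0,0],0]]' ; python3 -c "
from h import *
go([.6349,.0325,.151],np.radians(3.76))"
```

```text
clock: 28.75
ee_pos: [0.633, 0.033, 0.1627]
tcp_rot: [0.999, 0.034, -0.003, -0.001]
contact_force: [-0.7, -0.2, -4.3]
grip_width: 0.0229
grasp_force: 60.1
clock: 29.25
ee_pos: [0.6365, 0.0318, 0.1562]
tcp_rot: [0.999, 0.033, 0.001, 0.0]
contact_force: [0.4, -0.7, -4.4]
grip_width: 0.0229
grasp_force: 60.1
shift mm [-1.6 -0.8  5.2] turn 0.1 j6 1.36 th 3.8 tcp [0.6365 0.0318 0.1562]
```

```bash
python3 -m pendant '[[0,[-0.0015,0,0.002],0],[0,[0,0,0.0015],0],[0,[0,0,0],0]]' |grep -E "ee|con"; python3 -m pendant '[[0,[0,0,0.001],0],[0,[0,0,0],0]]' |grep -E "ee|con";python3 -m pendant '[[0,[0,0,0.001],0],[0,[0,0,0],0]]' |grep -E "ee|con"
```

```text
ee_pos: [0.6343, 0.0318, 0.1515]
contact_force: [-0.5, -0.2, -4.2]
ee_pos: [0.6347, 0.0317, 0.1511]
contact_force: [-1.6, -0.9, -3.6]
ee_pos: [0.6348, 0.0317, 0.151]
contact_force: [-3.8, -0.6, 4.2]
```

```bash
python3 -m pendant '[[0.32,[0,0,0],0],[0.4,[0,0,0],0],[0.45,[0,0,0],0],[0.45,[0,0,0],0],[0.45,[0,0,-0.01],0]]' |grep -E "ee|con|wid"; python3 -m pendant '[[0.45,[0,0,-0.03],0],[0.45,[0,0,-0.04],0],[0.45,[0,0,-0.05],0],[0.45,[-0.03,-0.05,-0.05],0],[0.7,[-0.03,-0.05,0],0]]'>/dev/null; python3 -m pendant '[[0.7,[-0.03,-0.05,0],0],[1,[-0.03,-0.05,0],0],[1,[-0.03,-0.04,0],0],[1,[0,0,0],8.5],[1,[0,0,0],6.5]]' >/dev/null; python3 -m pendant '[[1,[0,0,0],0],[1,[0,0,0],0]]' |grep -E "ee|con|wid"; python3 - <<'E'
from h import *
p=snap('wrist','w10')
for l,z in (('g2_bal',.102),('g1_bal',.092),('g2',0)):
 for q in manip.spot_point(p,l)[:3]: print(l,q['point'],q['score'],atz(p,q['point'],z))
go([.44,.297,.107],0)
E
```

```text
ee_pos: [0.6335, 0.0319, 0.1585]
contact_force: [-0.1, -0.1, -0.1]
grip_width: 0.0385
ee_pos: [0.4948, 0.2239, 0.313]
contact_force: [0.1, -0.2, -0.0]
grip_width: 0.0856
g2_bal [522.9, 21.3] 0.55 [0.64291787 0.00668881 0.102     ]
g2 [284.9, 249.9] 0.82 [0.44323632 0.28768472 0.        ]
g2 [470.5, 160.0] 0.71 [0.51720944 0.02024889 0.        ]
shift mm [-68.  -61.3 205.5] turn -11.1 j6 1.97 th -11.1 tcp [0.4949 0.2237 0.3125]
```

View pics/w10.png

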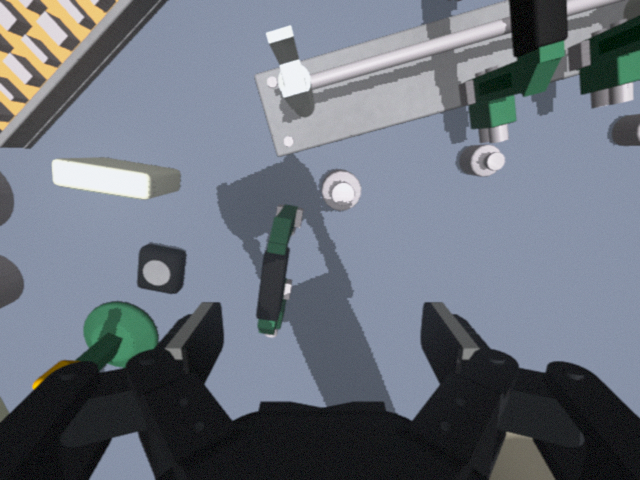

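The third gauge's grip spans about (258-289, 248-319). I fit it.

```bash
python3 - <<'E'
from h import *
p=snap('wrist');hsv=cv2.cvtColor(p['pixels'],cv2.COLOR_RGB2HSV)
for z in(.126,.136):
  print(z);edges(p,252,296,range(242,326,7),z)
m=np.zeros((480,640),np.uint8);m[236:328,250:300]=((hsv[...,2]<85)&(hsv[...,1]<55))[236:328,250:300]
cn=max(cv2.findContours(m,0,1)[0],key=cv2.contourArea)
for z in(.126,.136):
  P=np.array([atz(p,q,z)[:2] for q in cn[:,0,:]])*1000;print(cv2.boundingRect(cn),cv2.minAreaRect(P.astype(np.float32)))
E
```

```text
0.126
249 288 288 [0.47724814 0.26267591]
256 263 285 [0.47268531 0.27850399]
263 263 286 [0.46517166 0.27975511]
270 261 285 [0.45796773 0.28307129]
277 262 284 [0.45037186 0.28488155]
284 261 281 [0.44308845 0.28878945]
291 260 282 [0.43530498 0.29065798]
298 259 282 [0.4275267  0.29307529]
305 258 279 [0.41996082 0.29710906]
312 257 278 [0.41209026 0.30013013]
319 264 275 [0.40348976 0.2999774 ]
0.136
249 288 288 [0.47990773 0.26107533]
256 263 285 [0.47548352 0.27642253]
263 263 286 [0.46819815 0.27763564]
270 261 285 [0.46121308 0.28085107]
277 262 284 [0.45384799 0.28260634]
284 261 281 [0.44678586 0.28639551]
291 260 282 [0.43923885 0.28820727]
298 259 282 [0.43169689 0.29055113]
305 258 279 [0.42436087 0.29446235]
312 257 278 [0.41672943 0.29739164]
319 264 275 [0.40839023 0.29724355]
(256, 248, 33, 74) ((442.36669921875, 287.37884521484375), (27.6882381439209, 84.41702270507812), 70.39173126220703)
(256, 248, 33, 74) ((446.0860290527344, 285.0276794433594), (26.847042083740234, 81.85232543945312), 70.39171600341797)
```

```bash
python3 -m pendant '[[1,[0,0,0],8.5],[1,[-0.03,-0.015,0.03],0],[1,[-0.03,-0.015,0.035],0],[1,[-0.02,-0.012,0.04],0],[1,[0,0,0.04],0]]' && python3 -m pendant '[[1,[0,0,0.035],0],[1,[0,0,0.015],0],[1,[0,0,0],0],[1,[0,0,0],0]]' && python3 -c "
from h import *
go([.4333,.2904,.107],np.radians(-19.6))"
```

```text
clock: 32.4
ee_pos: [0.4319, 0.2923, 0.1663]
tcp_rot: [0.986, -0.169, 0.0, -0.001]
contact_force: [0.7, 0.1, -0.4]
grip_width: 0.0855
grasp_force: 0.0
clock: 32.8
ee_pos: [0.434, 0.2905, 0.118]
tcp_rot: [0.985, -0.171, 0.0, -0.0]
contact_force: [0.8, -0.2, -0.2]
grip_width: 0.0854
grasp_force: 0.0
shift mm [-0.6  0.3 11. ] turn -0.1 j6 2.27 th -19.7 tcp [0.434  0.2905 0.118 ]
```

```bash
python3 -m pendant '[[0.6,[-0.0006,0,0.011],0],[0.5,[0,0,0],0],[0,[0,0,0],0],[0,[0,0,0],0],[0,[0,0,0],0]]' && python3 -m pendant '[[0,[0,0,0],0],[0,[0,0,0],0],[0,[0,0,0],0],[0,[0,0,0],0]]' && python3 -m pendant '[[0,[0,0,-0.02],0],[0,[0,0,-0.04],0],[0,[0,0,-0.04],0],[0,[0,0,-0.04],0],[0,[0,0,-0.035],0]]' && python3 -m pendant '[[0,[0,0,0],-8],[0,[0,0,0],-8],[0,[0,0,0],-7.4],[0,[0,0,0],0],[0,[0,0,0],0]]'; python3 -c "
from h import *
go([.6275,.145,.161],np.radians(3.76))"
```

```text
clock: 33.3
ee_pos: [0.4336, 0.291, 0.1071]
tcp_rot: [0.985, -0.171, 0.001, -0.001]
contact_force: [1.5, 0.8, 1.5]
grip_width: 0.0232
grasp_force: 59.7
clock: 33.7
ee_pos: [0.4336, 0.2909, 0.1071]
tcp_rot: [0.985, -0.171, 0.001, -0.0]
contact_force: [0.8, 1.0, 5.2]
grip_width: 0.0229
grasp_force: 60.1
clock: 34.2
ee_pos: [0.4319, 0.2902, 0.2816]
tcp_rot: [0.985, -0.171, -0.001, 0.001]
contact_force: [1.0, -0.1, -4.1]
grip_width: 0.0229
grasp_force: 59.8
clock: 34.7
ee_pos: [0.4321, 0.2903, 0.2799]
tcp_rot: [1.0, 0.031, -0.001, 0.001]
contact_force: [-0.4, 0.9, -3.5]
grip_width: 0.0229
grasp_force: 59.7
shift mm [186.  157.2 118.9] turn -0.2 j6 1.87 th 3.6 tcp [0.4321 0.2903 0.2799]
```

```bash
python3 -m pendant '[[0,[0,0.04,0],0],[0,[0,0.04,0],0],[0,[0,0.04,0],0],[0,[0,0.037,0],0],[0,[0.03,0,0],0]]' >/dev/null&& python3 -m pendant '[[0,[0.04,0,0],0],[0,[0.04,0,0],0],[0,[0.04,0,0],0],[0,[0.035,0,0],0],[0,[0,0,0],0]]' && python3 -m pendant '[[0,[0,0,0],0],[0,[0,0,0],0]]' >/dev/null; python3 -c "
from h import *
go([.6275,.145,.161],np.radians(3.76))"
```

```text
clock: 35.7
ee_pos: [0.6302, 0.1455, 0.2779]
tcp_rot: [1.0, 0.031, -0.001, 0.0]
contact_force: [-1.0, 0.0, -3.9]
grip_width: 0.0231
grasp_force: 60.9
shift mm [  0.5   1.2 120.1] turn -0.1 j6 1.55 th 3.7 tcp [0.627  0.1461 0.2811]
```

```bash
python3 -m pendant '[[0,[0,0,0.03],0],[0,[0,0,0.04],0],[0,[0,0,0.035],0],[0,[0,0,0.015],0],[0,[0,0,0.004],0]]' >/dev/null && python3 -m pendant '[[0,[0,0,0.003],0],[0,[0,0,0.001],0],[0,[0,0,0],0],[0,[0,0,0],0]]' ; python3 -c "
from h import *
go([.6275,.145,.151],np.radians(3.76))"
```

```text
clock: 36.8
ee_pos: [0.6286, 0.1461, 0.1548]
tcp_rot: [0.999, 0.033, 0.001, 0.0]
contact_force: [-0.4, 1.0, -4.1]
grip_width: 0.0232
grasp_force: 60.8
shift mm [-1.1  1.   3.8] turn -0.0 j6 1.55 th 3.7 tcp [0.6286 0.1461 0.1548]
```

```bash
python3 -m pendant '[[0,[-0.001,0,0.0015],0],[0,[0,0,0.001],0],[0,[0,0,0],0]]' |grep -E "ee|con"; python3 -m pendant '[[0,[0,0,0.001],0],[0,[0,0,0],0]]' |grep -E "ee|con";python3 -m pendant '[[0,[0,0,0.001],0],[0,[0,0,0],0]]' |grep -E "ee|con"
```

```text
ee_pos: [0.6268, 0.146, 0.1511]
contact_force: [-0.2, -0.4, -2.6]
ee_pos: [0.6269, 0.1461, 0.151]
contact_force: [-3.9, -0.3, 4.8]
ee_pos: [0.6269, 0.1461, 0.1509]
contact_force: [-6.6, -1.2, 8.5]
```

```bash
python3 -m pendant '[[0.32,[0,0,0],0],[0.4,[0,0,0],0],[0.45,[0,0,0],0],[0.45,[0,0,0],0],[0.45,[0,0,-0.01],0]]' |grep -E "ee|con|wid"; python3 -m pendant '[[0.45,[0,0,-0.03],0],[0.45,[0,0,-0.04],0],[0.45,[0,0,-0.05],0],[0.45,[-0.03,0.03,-0.05],0],[0.45,[-0.05,0.05,0],0]]'; python3 -m pendant '[[0.45,[-0.03,0.05,0],0],[0.45,[0,0,0],0],[0.45,[0,0,0],0]]'; python3 - <<'E'
from h import *
p=snap('side');cv2.imwrite('pics/s3.png',cv2.resize(p['pixels'][150:350,230:480,::-1],None,fx=3,fy=3,interpolation=2))
p=snap('wrist','w11')
for l,z in (('g1_bal',.146),('g2_bal',.146),('keyway',.242),('block_slot',.04)):
 for q in manip.spot_point(p,l)[:4]: print(l,q['point'],q['score'],atz(p,q['point'],z))
go([.648,-.177,.256],0)
E
```

```text
ee_pos: [0.6256, 0.1459, 0.1573]
contact_force: [0.0, -0.1, 1.2]
grip_width: 0.0383
clock: 38.5
ee_pos: [0.5755, 0.0844, 0.3254]
tcp_rot: [0.999, 0.034, 0.007, 0.001]
contact_force: [0.2, -1.2, 0.8]
grip_width: 0.0383
grasp_force: 0.0
clock: 38.8
ee_pos: [0.5495, 0.039, 0.3179]
tcp_rot: [0.999, 0.032, 0.001, -0.0]
contact_force: [0.5, -0.5, 0.1]
grip_width: 0.0385
grasp_force: 0.0
g1_bal [464.2, 134.2] 0.83 [ 0.64433448 -0.08145096  0.146     ]
g1_bal [471.1, 239.2] 0.63 [ 0.54903134 -0.10570922  0.146     ]
g1_bal [22.2, 253.4] 0.37 [0.50588194 0.33211487 0.146     ]
g2_bal [338.2, 140.7] 0.7 [0.63150067 0.03023228 0.146     ]
shift mm [ 83.4 223.6  60.9] turn 3.8 j6 1.36 th 3.8 tcp [0.5499 0.0405 0.3169]
```

View pics/s3.png

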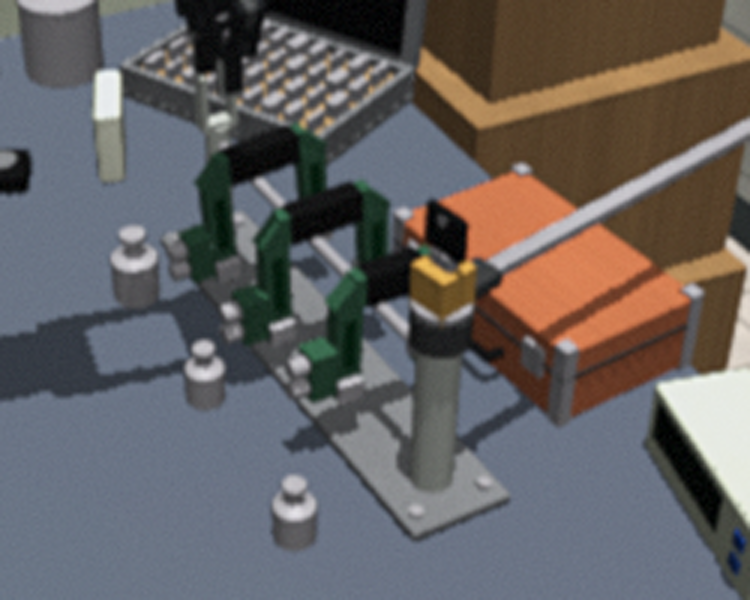

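The crop shows three gauges hanging on the rod and the key standing in the open lock. I check the tilt numerically from the lower edge of each grip in the side picture.

```bash
python3 - <<'E'
from h import *
p=snap('side');hsv=cv2.cvtColor(p['pixels'],cv2.COLOR_RGB2HSV)
yaw=np.radians(3.76);ux=np.array([np.cos(yaw),np.sin(yaw),0]);n=np.array([-np.sin(yaw),np.cos(yaw),0])
for nm,C,L in(('g1',(.6427,-.082),.03),('g2',(.6348,.032),.038),('g3',(.627,.146),.038)):
  C=np.array([*C,.146])-.012*n
  O=C+.013*ux
  def back(uv):
    o,d=ray(p,uv);k=((C-o)@n)/(d@n);X=o+k*d-O;return X@ux,X[2]
  res={}
  for name,z0,sgn in(('low',0,1),('top',.034,-1)):
    pts=[]
    for s in np.linspace(-L+.006,L-.006,25):
      u=proj(p,O+s*ux+np.array([0,0,z0]));best=None
      prof=[hsv[int(round(u[1]))+k,int(round(u[0])),2] for k in range(-8,9)]
      g=np.diff(np.array(prof,int)); k=np.argmax(g*sgn) # low edge: dark->bright going down
      pts.append(back((u[0],int(round(u[1]))-8+k+.5)))
    pts=np.array(pts);f=np.polyfit(pts[:,0],pts[:,1],1);r=pts[:,1]-np.polyval(f,pts[:,0]);ok=abs(r)<.004
    f=np.polyfit(pts[ok,0],pts[ok,1],1);res[name]=(round(np.degrees(np.arctan(f[0])),1),round(f[1]*1000,1),int(ok.sum()))
  print(nm,res)
E
```

```text
g1 {'low': (np.float64(-20.1), np.float64(-3.1), 15), 'top': (np.float64(-19.9), np.float64(46.9), 5)}
g2 {'low': (np.float64(1.7), np.float64(1.8), 25), 'top': (np.float64(15.2), np.float64(39.3), 4)}
g3 {'low': (np.float64(1.3), np.float64(1.9), 24), 'top': (np.float64(3.5), np.float64(49.2), 14)}
```

```bash
python3 - <<'E'
from h import *
p=snap('side');hsv=cv2.cvtColor(p['pixels'],cv2.COLOR_RGB2HSV).astype(int)
G=(hsv[...,0]>55)&(hsv[...,0]<95)&(hsv[...,1]>100)
yaw=np.radians(3.76);ux=np.array([np.cos(yaw),np.sin(yaw),0]);n=np.array([-np.sin(yaw),np.cos(yaw),0])
for nm,C,h in(('g1',(.6427,-.082),.032),('g2',(.6348,.032),.040),('g3',(.627,.146),.040)):
  C=np.array([*C,.146])-.012*n;O=C+.013*ux
  def back(uv):
    o,d=ray(p,uv);k=((C-o)@n)/(d@n);X=o+k*d-O;return X@ux,X[2]
  for side in('R','L'):
   pts=[]
   for z in np.linspace(-.01,-.055,16):
    a=proj(p,O-(h+.013)*ux+[0,0,z]);r=int(round(a[1]));c=int(round(a[0]))
    row=np.where(G[r,c-12:c+13])[0]
    if len(row): pts.append(back(((row[-1] if side=='R' else row[0])+c-12,r)))
   pts=np.array(pts);f=np.polyfit(pts[:,1],pts[:,0],1);print(nm,side,len(pts),'lean deg',np.degrees(np.arctan(f[0])).round(1),'at',(f[1]*1000).round(1))
E
```

```text
g1 R 16 lean deg 4.9 at -39.1
g1 L 16 lean deg 21.3 at -67.6
g2 R 16 lean deg 0.7 at -48.2
g2 L 16 lean deg 19.9 at -68.3
g3 R 16 lean deg -29.2 at -65.0
g3 L 16 lean deg 18.0 at -68.5
```

All three hang nearly level. Now back to the key.

```bash
python3 -m pendant '[[0.45,[0.02,0.05,-0.01],0],[0.45,[0.02,0.05,-0.01],0],[0.45,[0.02,0.05,0],0],[0.45,[0.02,0.05,0],0],[0.45,[0.003,0.023,0],0]]' >/dev/null; for i in 1 2; do python3 -m pendant '[[0.45,[0,0,0],8.4],[0.45,[0,0,0],8.4],[0.45,[0,0,0],8.4],[0.45,[0,0,0],8.4],[0.45,[0,0,0],8.4]]' >/dev/null; done;  python3 -m pendant '[[0.45,[0,0,0],0],[0.45,[0,0,0],0]]'; python3 - <<'E'
from h import *
p=snap('wrist','w12')
for q in manip.spot_point(p,'key')+manip.find_in(p,'key'): print(q['point'],q['score'],atz(p,q['point'],.216),atz(p,q['point'],.29))
print(lockfit(p,.242,130,238), p['cx'])
hsv=cv2.cvtColor(p['pixels'],cv2.COLOR_RGB2HSV)
u=proj(p,[.648,-.177,.294]);print(u);r,c=int(u[1]),int(u[0]);print(hsv[r-40:r+41:8,c-20:c+21:4,2])
go([.6478,-.1772,.256],np.radians(-80))
E
```

```text
clock: 40.9
ee_pos: [0.6397, -0.1619, 0.3351]
tcp_rot: [0.766, -0.643, -0.0, 0.0]
contact_force: [-0.2, -0.0, 0.6]
grip_width: 0.0381
grasp_force: 0.0
[314.8, 221.1] 0.74 [ 0.64929326 -0.17737407  0.216     ] [ 0.65031344 -0.19258265  0.29      ]
[312.5, 240.7] 0.97 [ 0.64841816 -0.16112506  0.216     ] [ 0.64968573 -0.18092727  0.29      ]
[((292, 204, 47, 19), ((650.4375610351562, -188.49314880371094), (32.84758758544922, 12.963568687438965), 9.997257232666016))] 321.76147105992527
[314.07272292 249.51643246]
[[238 240 240 149  51  52  51 214 238 238 237]
 [170 167 175  57  59  59  55 150 240 238 237]
 [170 171 168  56  49  56  50 111 169 168 179]
 [169 168 168  59  51  50  52  88 169 170 166]
 [170 163 166  58  48  43  45  83 169 170 166]
 [161 164 162  94  52  38  44 111 169 166 169]
 [114 109 110  65  44  49  47  62 107 103 108]
 [109 111 110  67  40  44  37  55  87 140 227]
 [107 111 110  75  41  44  33  68  92  57  43]
 [109 107 113 123  43  41  43 143  84  58  48]
 [ 29  37  31  30  38  30  38  70  66  57  63]]
shift mm [16.4 -5.4 79.2] turn -0.1 j6 2.54 th -80.1 tcp [ 0.6396 -0.162   0.3352]
```

```bash
python3 -m pendant '[[0.45,[0.0164,-0.0054,0],0],[0.45,[0,0,0.02],0],[0.45,[0,0,0.03],0],[0.45,[0,0,0.029],0],[0.45,[0,0,0],0]]' ; python3 -m pendant '[[0.45,[0,0,0],0]]'>/dev/null; python3 -c "
from h import *
go([.6478,-.1772,.2565],np.radians(-80))"
```

```text
clock: 41.55
ee_pos: [0.6452, -0.1762, 0.2507]
tcp_rot: [0.765, -0.644, -0.005, 0.001]
contact_force: [-0.6, 0.2, -0.8]
grip_width: 0.0383
grasp_force: 0.0
shift mm [-0.  -0.2  0. ] turn -0.2 j6 2.52 th -80.2 tcp [ 0.6476 -0.1773  0.2565]
```

```bash
python3 -m pendant '[[0,[0,0,0],0],[0,[0,0,0],0],[0,[0,0,0],0],[0,[0,0,0],0],[0,[0,0,0],0]]'; for i in 1 2; do python3 -m pendant '[[0,[0,0,0],-8],[0,[0,0,0],-8],[0,[0,0,0],-8],[0,[0,0,0],-8],[0,[0,0,0],-8]]' | grep -E "con|tcp"; done;  python3 -m pendant '[[0,[0,0,0],-7],[0,[0,0,0],0],[0,[0,0,0],0],[0,[0,0,0],0]]'; python3 - <<'E'
from h import *
print(manip.sense()['ft_torque']);go([.6478,-.1772,.2565],np.radians(3.8))
p=snap('top','t3')
print([(r['point'],r['score'],atz(p,r['point'],.211)) for r in manip.find_in(p,'bar')])
for l in('block_slot',):print([(r['point'],r['score'],atz(p,r['point'],.04)) for r in manip.spot_point(p,l)])
E
```

```text
clock: 42.15
ee_pos: [0.6479, -0.1779, 0.2588]
tcp_rot: [0.765, -0.645, 0.001, 0.0]
contact_force: [-3.3, -0.7, 5.9]
grip_width: 0.0094
grasp_force: 58.6
tcp_rot: [0.94, -0.342, 0.002, 0.0]
contact_force: [-2.4, 1.2, 5.9]
tcp_rot: [1.0, 0.001, 0.001, -0.0]
contact_force: [-2.9, 2.7, 6.9]
clock: 43.55
ee_pos: [0.6486, -0.1769, 0.2588]
tcp_rot: [0.998, 0.059, 0.002, 0.0]
contact_force: [-1.5, 2.0, 5.5]
grip_width: 0.0094
grasp_force: 58.8
[0.44013171 0.31188853 0.04014985]
shift mm [-0.8  0.3  2.3] turn 3.0 j6 1.01 th 6.8 tcp [ 0.6486 -0.1769  0.2588]
[([306.3, 201.8], 0.97, array([0.6444393, 0.0145846, 0.211    ]))]
[([483.8, 255.0], 0.89, array([ 0.53065883, -0.48780218,  0.04      ]))]
```

```bash
python3 - <<'E'
from h import *
p=snap('top');g=cv2.cvtColor(p['pixels'],cv2.COLOR_RGB2GRAY).astype(int)
pts=[]
for c in range(228,320,6):
  col=g[190:225,c];print(c,''.join(f'{v:4d}' for v in col[4:24]))
for l in('g1','g1_bal'):print([(np.round(r['point']),r['score']) for r in manip.spot_point(p,l)])
E
```

```text
228  110 108 109 109 110 108 109 109 103 115 168 169 167 168 168 146  85 119 144 190
234  109 109 108 110 109 110 109 109 104 120 171 168 166 168 161 131 107 128 100 123
240  108 107 109 109 109 109 109 109 111 133 169 169 165 171 158 105 119 125  97 128
246  109 109 108 109 107 110 109 107 119 147 171 170 167 170 153  95 133 123  95 123
252   45  48  47  45  49  47  47  47 100 166 171 170 170 169 147  51  36  42  47  48
258   52  49  53  52  52  53  52  52 102 175 173 170 171 167 135  50  41  54  53  54
264  182 182 182 162  59  69  71  79 125 175 175 171 174 160 107 105 125  97 126 159
270  108 107 107 108 109 109 108 118 147 172 177 175 178 160  89 104  93  97 120 142
276  109 110 109 109 109 110 109 128 169 174 178 177 178 158  86 123  95 102 120 130
282  109 109 110 109 108 110 109 130 173 176 179 179 177 157  90 118  96 125 161 119
288  110 109 109 111 109 108 109 132 178 178 177 182 174 139  99 108  99 120 142 108
294  128 119  91  56  66  67  78 124 177 180 179 183 169  99  75  88 102 120 132  95
300   50  51  52  50  49  52  83 143 176 179 181 185 167  66  37  44  51  52  50  51
306   86  87  89 102 109 110 131 172 178 179 183 186 163  79 109  98 103 104 111  75
312  110 110 109 110 108 103 123 181 178 180 184 182 155  82  96 100 120 134  96  82
318  111 110 111 111 111 105 127 180 179 178 185 171 115  94  94 103 112 121  79  85
[(array([343., 209.]), 0.91), (array([302., 211.]), 0.75), (array([258., 215.]), 0.62)]
[(array([344., 208.]), 0.65)]
```

```bash
python3 -m pendant '[[0,[0,0,0],3],[0,[0,0,-0.01],0],[0,[0,0,-0.02],0],[0,[0,0,-0.03],0],[0,[0,0,-0.04],0]]'; python3 -m pendant '[[0,[-0.03,0.05,0],0],[0,[-0.04,0.05,0],0],[0,[-0.04,0.05,0],0],[0,[-0.04,0.05,0],0],[0,[-0.03,0.05,0],0]]'; python3 -m pendant '[[0,[0,0.04,0.03],0],[0,[0,0,0.03],0],[0,[0,0,0],0],[0,[0,0,0],0]]'; python3 - <<'E'
from h import *
p=snap('wrist','w13');print(p['cx'])
for l in('block_slot','key'):
 for q in manip.spot_point(p,l)[:3]: print(l,q['point'],q['score'],atz(p,q['point'],.04))
hsv=cv2.cvtColor(p['pixels'],cv2.COLOR_RGB2HSV)
r0=manip.spot_point(p,'block_slot')[0]['point'];c,r=int(r0[0]),int(r0[1])
m=np.zeros((480,640),np.uint8);R=(slice(max(r-60,0),r+60),slice(max(c-60,0),c+60))
m[R]=((hsv[...,1]<45)&(hsv[...,2]>85)&(hsv[...,2]<140))[R]
print(hsv[r,c-50:c+51:10].tolist())
m=cv2.morphologyEx(m,cv2.MORPH_OPEN,np.ones((3,3)));m=cv2.morphologyEx(m,cv2.MORPH_CLOSE,np.ones((21,21)))
cn=max(cv2.findContours(m,0,1)[0],key=cv2.contourArea)
P=np.array([atz(p,q,.04)[:2] for q in cn[:,0,:]])*1000;print(cv2.boundingRect(cn),cv2.minAreaRect(P.astype(np.float32)))
go([0,0,0],0);s=snap('side','s4');print([(q['point'],q['score']) for q in manip.find_in(s,'key')])
E
```

```text
clock: 44.35
ee_pos: [0.647, -0.177, 0.3558]
tcp_rot: [0.999, 0.033, -0.002, -0.001]
contact_force: [0.7, -1.0, -0.7]
grip_width: 0.009
grasp_force: 58.3
clock: 44.85
ee_pos: [0.5147, -0.3905, 0.3576]
tcp_rot: [0.999, 0.033, 0.001, 0.001]
contact_force: [1.9, -0.3, -0.4]
grip_width: 0.0089
grasp_force: 58.6
clock: 45.25
ee_pos: [0.5188, -0.4287, 0.297]
tcp_rot: [0.999, 0.033, -0.0, -0.0]
contact_force: [-0.4, 0.8, -0.1]
grip_width: 0.0093
grasp_force: 58.6
321.76147105992527
block_slot [375.9, 207.6] 0.75 [ 0.5296424  -0.49320522  0.04      ]
key [320.7, 274.2] 0.93 [ 0.44014847 -0.43261811  0.04      ]
[[108, 52, 180], [104, 41, 68], [111, 14, 125], [115, 12, 128], [120, 18, 100], [113, 23, 90], [120, 12, 124], [125, 12, 124], [115, 21, 133], [110, 47, 189], [109, 50, 189]]
(333, 166, 78, 78) ((531.69970703125, -487.2994384765625), (69.79362487792969, 68.63192749023438), 59.723236083984375)
shift mm [-489.9 -462.8  299.4] turn 3.8 j6 0.64 th 3.8 tcp [ 0.5197 -0.4291  0.2994]
[([381.4, 309.9], 0.8)]
```

```bash
python3 - <<'E'
from h import *
p=snap('wrist');g=cv2.cvtColor(p['pixels'],cv2.COLOR_RGB2GRAY).astype(int)
u=proj(p,[.5317,-.4873,.04]);c,r=int(round(u[0])),int(round(u[1]));print(u)
print(g[r-16:r+17:2,c-16:c+17:2])
for th in(95,112):
  m=np.zeros((480,640),np.uint8);R=(slice(r-16,r+17),slice(c-16,c+17));m[R]=(g<th)[R]
  cn=max(cv2.findContours(m,0,1)[0],key=cv2.contourArea)
  P=np.array([atz(p,q,.04)[:2] for q in cn[:,0,:]])*1000;print(th,cv2.minAreaRect(P.astype(np.float32)),P.mean(0))
E
```

```text
[370.08468385 206.2190204 ]
[[125 125 120 118 122 117 123 119 119 120 117 119 121 123 122 120 120]
 [120 123 123 123 121 123 119 120 123 120 125 120 118 118 117 122 117]
 [115 121 121 123 124 121 121 120 118 115 117 120 122 115 121 123 122]
 [121 120 121 124 123 125 121 118 100  91 105 120 117 122 121 120 118]
 [118 119 119 120 121 121 122 112  95  92  90 101 118 117 123 122 117]
 [123 123 123 118 121 119 113  96  92  83  79  87  93 111 123 119 124]
 [120 119 124 124 124 118 100  96  86  73  58  70  88  91 103 121 120]
 [123 120 123 119 124 109  97  89  73  62  53  76  91  91 118 120 124]
 [123 120 124 118 113  99  89  80  57  59  65  91  93 108 121 123 121]
 [121 122 120 121 103  94  79  65  57  63  87  91 105 123 124 122 115]
 [125 127 121 108  94  74  70  58  61  85  91  99 121 120 122 120 117]
 [119 124 125 114 102  95  82  64  72  90  97 113 119 120 120 122 121]
 [119 121 120 121 117 108  98  92  94  91 112 120 120 119 121 125 118]
 [118 119 124 121 126 122 107 100  94 108 120 123 123 118 122 116 124]
 [119 120 119 123 121 123 123 116 100 121 124 120 114 122 119 123 120]
 [119 122 123 119 118 120 117 124 126 124 125 122 120 121 125 122 120]
 [120 118 119 122 120 118 119 121 122 126 122 121 122 121 122 119 124]]
95 ((532.06689453125, -488.5320739746094), (15.361236572265625, 21.224868774414062), 59.69850540161133) [ 532.43234098 -488.76698991]
112 ((531.281005859375, -488.0135192871094), (17.816516876220703, 25.417766571044922), 59.67288589477539) [ 531.7913864 -488.1614419]
```

```bash
python3 -m pendant '[[0,[0,0,0],8.5],[0,[0,0,0],8.5],[0,[0,0,0],8.5],[0,[0,0,0],8.5],[0,[0,0,0],0]]' >/dev/null; python3 -m pendant '[[0,[0.02,0.023,0.02],0],[0,[0.02,0.022,0.03],0],[0,[0,0,0.04],0],[0,[0,0,0.04],0],[0,[0,0,0.03],0]]'; python3 -m pendant '[[0,[0,0,0.02],0],[0,[0,0,0],0],[0,[0,0,0],0]]'; python3 - <<'E'
from h import *
go([.5320,-.4882,.057],np.radians(-30.3))
p=snap('wrist');g=cv2.cvtColor(p['pixels'],cv2.COLOR_RGB2HSV);
for l in('block_slot','key'):
 for q in manip.spot_point(p,l)[:2]: print(l,q['point'],q['score'],atz(p,q['point'],.04))
u=proj(p,[.5316,-.4878,.04]);print(u)
# block side edges in columns
for r in range(190,300,12):
  m=[c for c in range(230,410) if g[r,c,1]<45 and 60<g[r,c,2]<140]; print(r,m[:1],m[-1:])
E
```

```text
clock: 46.6
ee_pos: [0.5298, -0.4874, 0.1331]
tcp_rot: [0.966, -0.259, -0.001, -0.001]
contact_force: [0.0, 0.5, -0.6]
grip_width: 0.0093
grasp_force: 58.7
clock: 46.9
ee_pos: [0.5308, -0.4883, 0.117]
tcp_rot: [0.966, -0.26, 0.0, 0.0]
contact_force: [-0.4, 0.1, -0.2]
grip_width: 0.0092
grasp_force: 58.7
shift mm [ 1.  -0.7 60. ] turn 0.2 j6 1.19 th -30.1 tcp [ 0.5308 -0.4883  0.117 ]
block_slot [320.4, 262.0] 0.94 [ 0.52948657 -0.48589325  0.04      ]
key [320.2, 275.9] 0.91 [ 0.52068848 -0.48061602  0.04      ]
[321.2496524  258.16801973]
190 [] []
202 [231] [368]
214 [230] [374]
226 [237] [373]
238 [235] [373]
250 [231] [373]
262 [231] [372]
274 [232] [371]
286 [232] [370]
298 [242] [370]
```

```bash
python3 - <<'E'
from h import *
p=snap('wrist');g=cv2.cvtColor(p['pixels'],cv2.COLOR_RGB2HSV)
th=np.radians(-30.3);X=np.array([np.cos(th),np.sin(th)]);Y=np.array([np.sin(th),-np.cos(th)])
C=np.array([.5316,-.4878])
for a,b in((.035,.035),(.035,-.035),(0,.035),(0,-.035)): print(proj(p,[*(C+a*X+b*Y),.04]))
print(g[250,262:286:2].tolist()); print(g[194:222:2,350].tolist())
def loc(u): d=atz(p,u,.04)[:2]-C;return d@X*1000,d@Y*1000
print(loc((373.5,250)),loc((370.5,286)),loc((374.5,220)))
E
```

```text
[372.81330808 209.39292405]
[268.0784499  209.17725995]
[370.61708076 259.27065416]
[270.16376231 259.08241138]
[[110, 49, 115], [113, 50, 113], [109, 52, 107], [111, 54, 114], [109, 43, 100], [100, 22, 71], [90, 18, 69], [120, 17, 73], [83, 15, 68], [98, 14, 71], [114, 17, 74], [110, 12, 64]]
[[109, 51, 184], [110, 48, 182], [111, 49, 184], [109, 52, 186], [111, 48, 107], [118, 45, 68], [105, 24, 65], [126, 22, 58], [107, 20, 90], [111, 15, 117], [103, 15, 118], [113, 17, 117], [115, 13, 116], [120, 9, 114]]
(np.float64(6.732687465538664), np.float64(36.711435061523645)) (np.float64(-20.011282019086067), np.float64(35.75604400483456)) (np.float64(27.80144821755712), np.float64(36.452525802358565))
```

```bash
python3 -m pendant '[[0,[0.0007,0,0.015],0],[0,[0,0,0.015],0],[0,[0,0,0.01],0],[0,[0,0,0],0]]'; python3 -m pendant '[[0,[0,0,0.008],0],[0,[0,0,0.006],0],[0,[0,0,0.004],0],[0,[0,0,0],0],[0,[0,0,0],0]]'; python3 -c "
from h import *
go([.5320,-.4882,.057],np.radians(-30.3))"
```

```text
clock: 47.5
ee_pos: [0.5303, -0.4872, 0.0728]
tcp_rot: [0.965, -0.261, -0.002, -0.001]
contact_force: [0.3, 0.1, -0.7]
grip_width: 0.0092
grasp_force: 58.6
clock: 48.0
ee_pos: [0.5312, -0.4886, 0.0584]
tcp_rot: [0.965, -0.261, 0.0, 0.0]
contact_force: [0.0, -0.3, -0.6]
grip_width: 0.0092
grasp_force: 58.8
shift mm [ 0.5 -0.8  1.4] turn 0.0 j6 1.19 th -30.3 tcp [ 0.5312 -0.4886  0.0584]
```

Going in freely. Press the last bit, then release.

```bash
python3 -m pendant '[[0,[0,0,0.001],0],[0,[0,0,0],0],[0,[0,0,0],0]]'|grep -E "ee|con"; python3 -m pendant '[[0,[0,0,0.001],0],[0,[0,0,0],0],[0,[0,0,0],0]]'|grep -E "ee|con"; python3 -m pendant '[[0.2,[0,0,0],0],[0.35,[0,0,0],0],[0.5,[0,0,0],0],[0.5,[0,0,0],0],[0.5,[0,0,-0.01],0]]' |grep -E "ee|con|wid"; python3 -m pendant '[[0.5,[0,0,-0.03],0],[0.5,[0,0,-0.04],0],[0.5,[0,0,-0.05],0],[0.5,[-0.03,0,-0.05],0],[0.5,[-0.02,0,0],0]]'|grep -E "ee|con"; python3 -m pendant '[[0.5,[0,0,0],0],[0.5,[0,0,0],0]]' >/dev/null; python3 - <<'E'
from h import *
P=snap('wrist','w14'),snap('top'),snap('side')
for p in P:
 for l,z in(('key',.014),('block_slot',.04)):
  for q in manip.spot_point(p,l)[:2]: print(l,np.round(q['point'],1),round(q['score'],2),atz(p,q['point'],z))
# bow top in the side view: highest dark pixel near predicted column
p=P[2];hsv=cv2.cvtColor(p['pixels'],cv2.COLOR_RGB2HSV)
u=proj(p,[.5316,-.4878,.092]);b=proj(p,[.5316,-.4878,.04]);print(u,b)
c=int(round(u[0]));print([(r,int(hsv[r,c,2])) for r in range(int(u[1])-14,int(b[1])+12,2)])
p=P[0];t=proj(p,[.5316,-.4878,.092]);print('wrist bow pred',t,proj(p,[.5316,-.4878,.04]));hsv=cv2.cvtColor(p['pixels'],cv2.COLOR_RGB2HSV)
r=int(t[1]);print([(r,[c for c in range(int(t[0])-25,int(t[0])+26) if hsv[r,c,2]<60][::100],sum(hsv[r,int(t[0])-25:int(t[0])+26,2]<60)) for r in range(r-30,r+31,6)])
E
```

```text
ee_pos: [0.5312, -0.4886, 0.0575]
contact_force: [0.8, -0.5, -0.0]
ee_pos: [0.5313, -0.4887, 0.0569]
contact_force: [-0.3, 0.2, 3.7]
ee_pos: [0.5302, -0.4874, 0.0645]
contact_force: [0.2, 0.9, -1.1]
grip_width: 0.0422
ee_pos: [0.4936, -0.4685, 0.2396]
contact_force: [0.3, -0.7, 1.0]
key [321.9 173.9] 0.58 [ 0.53380116 -0.48920408  0.014     ]
block_slot [320.2 181.8] 0.74 [ 0.5295277  -0.48481852  0.04      ]
key [482.5 255.9] 0.57 [ 0.5304633  -0.49307473  0.014     ]
key [306.6 209.1] 0.44 [0.6623031  0.01560677 0.014     ]
block_slot [481.7 255.3] 0.92 [ 0.52975065 -0.48180814  0.04      ]
key [333.6 225.6] 0.59 [0.7173982  0.20445667 0.014     ]
block_slot [397.7 407.8] 0.91 [ 0.53179755 -0.48034029  0.04      ]
[401.45492558 394.8973426 ] [399.52797332 410.63206312]
[(380, 133), (382, 132), (384, 134), (386, 132), (388, 132), (390, 134), (392, 134), (394, 105), (396, 20), (398, 66), (400, 95), (402, 47), (404, 9), (406, 4), (408, 42), (410, 140), (412, 90), (414, 74), (416, 65), (418, 65), (420, 67)]
wrist bow pred [321.68646283 183.26776484] [321.76827452 178.36819299]
[(153, [], np.int64(0)), (159, [317], np.int64(6)), (165, [316], np.int64(9)), (171, [316], np.int64(11)), (177, [316], np.int64(10)), (183, [318], np.int64(6)), (189, [316], np.int64(11)), (195, [316], np.int64(10)), (201, [316], np.int64(11)), (207, [318], np.int64(8)), (213, [], np.int64(0))]
```

```bash
python3 -c "
from cell import manip
print(manip.hand_in())"
```

```text
the job is handed in; nothing more can be done
None
```

I handed the job in without being shown a verdict: all three gauges hang on the rod (two within about 2° of level, the partly hidden one within roughly 5°), the bar is turned closed with the key and the key is seated back in its block; I viewed 15 pictures, one over the limit of 14.

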